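Refill the spring-lift brake pad dispenser

ROBOT

A 6-joint arm with a two-finger parallel gripper is mounted at the origin on the work surface. World frame = base frame: x ahead of the robot, y to its left, z up, the work surface at z = 0. Lengths are in m, angles in rad, forces in N, time in s.
With the tool pointing down it reaches from about 0.4 to 0.825 m from the base axis. Payload 7 kg.
Tool frame: the origin (TCP) lies midway between the tips of the shut fingers; the grasp point (between the pads) lies r.grip_depth behind it (r.grip_depth is the distance from the TCP to the grasp point, in m); x points along the fingers, y is the direction in which the jaws open and shut, and the axes are right-handed (so a half turn about x gives the same grasp; the last joint's range is limited). The gripper opens to 85 mm and grips with 20 to 120 N. Pads are 22 mm wide; open, the fingers measure 114 mm over their backs; the gripper's body (76 mm by 85 mm) begins 54 mm behind the grasp point. The pads swing forward as they close: fully open they stand 13 mm farther back than shut.
Start: joints at [-0.859, 0.359, 0.012, 0, -1.224, -0.288], TCP at [0.278, -0.615, 0.209] pointing down, gripper open.
Joint ranges: [-3.07, 3.07], [-1.43, 2.12], [-1.02, 1.25], [-3.03, 1.67], [-3.05, -0], [-3.03, 3.03]. Speed limits (rad/s): [2.39, 2.39, 3.01, 3.14, 3.14, 3.14].

INTERFACE

Orientations are given as a unit quaternion [w, x, y, z].
In Python, from station import r, optics, hand_in gives the robot as it stands. The module is installed in compiled form; this text tells all that it offers.
- The arm moves only by the tool apply_moves, never from a script. Its arguments are lists of equal length, an entry for each row: "dp": the shift along the tool's x, y, z in units of 25 mm (1.0 is 25 mm), a list of three; "rotation": the turn, a rotation vector about the tool's x, y, z in units of 10 degrees (1.0 is 10 degrees), a list of three; "gripper": the opening, from -1 (shut) to 1 (fully open). A call has 1 to 12 rows; each row shifts and turns the commanded pose from where the row before left it, along the tool's axes as they then stand; what a row does not reach is not made up. A row lasts 1/8 s, in which the tool goes at most 62.5 mm and 10.7 degrees, less where a joint would pass 70% of its speed; a pose out of reach is approached as far as the arm can. A call is refused whole if a number of a shift passes 1 or a number of a turn 1, either way. A call with a gripper value outside its range is refused whole. The fingers move at their own pace and stop on an object; the grip force is fixed at half the most. Time passes only in rows, so rows that do not move let the fingers close. It gives the time, the measured TCP pose, the force and the opening at its end, in the units of the state.
- r.state(): the state, without advancing time (a new reading comes with each control period).
- optics.get_image(name): name is "scene" or "top" or "wrist"; returns a dict with "pixels" (420x560x3 uint8, red, green, blue), "K" (3x3 intrinsics, pixels), "pose" (4x4, takes a point from camera to world coordinates); the wrist camera has in their place "mount" (4x4, takes a point from camera to tool coordinates, whose origin is the TCP and whose axes are the tool frame's). Camera axes: x right, y down, z forward; pixel columns grow to the right and rows downward; lengths in m; the calibration is good to about 2 mm. The wrist camera is an equidistant fisheye: a pixel r from the principal point sees the ray r / f radians off the axis. A picture is of the moment at which its call begins: read the wrist's pose just before it. There is no depth.
- hand_in(): hands the job in, once; it reports no verdict.
The state is a dict: "t": time; "joint_pos": joint angles; "dq": joint speeds; "joint_torque": joint torques, N m; "tool_pos": TCP position; "tcp_rot": TCP orientation; "wrist_force": force on the tool from outside, world axes, zero at the start; "moment": the same for the moment, N m; "width": finger opening in m.
Only numpy, scipy, OpenCV 4.12 (cv2) and the standard library are available. Lean on these libraries where they do the work, as an engineer would, in place of code of your own. Each camera call takes 0.05 s, during which the arm holds its last target.

TASK

Refill the spring-lift dispenser with every brake pad on the table: push the one lodged in the refill sleeve out onto the ledge at the far end with the push dowel, and stack that pad and the two to four loose ones flat in the dispenser's well on its sprung platform, which sinks as they are added; do not press on the platform with the gripper. Lay the dowel back with its handle on the rubber mat, and leave the bell, hinge, coupling and valve alone.

Things in the scene. Friction and masses are not known exactly. Their poses are not given: they have to be found in the camera images.
- fixture: Fixed refill sleeve on a grey base 90 wide, 30 high, x = -135 to 165 mm. Origin: on the table under the middle of the sleeve's exit; z up, x the push-out direction. Aluminium sleeve: x = -130 (near mouth) to 0, open at both ends, roof top at z = 63 with a 14 mm sight slot; bore 60 wide, 28 high, floor z = 30, middle z = 44. Past the exit the base's flat top (z = 30) is an open ledge 165 long.
- pad0_c (a point): Brake pad: block 110 x 56 x 22 mm (x, y, z), steel backing plate under a dark friction block with a groove across; 0.30 to 0.42 kg. This point is its centre; z through its thickness. At the start it is lodged wholly inside the sleeve, its length along the sleeve and its ends 2 to 18 mm inside the sleeve's ends; only friction holds it.
- pad1_c (a point): Brake pad: block 110 x 56 x 22 mm (x, y, z), steel backing plate under a dark friction block with a groove across; 0.30 to 0.42 kg. This point is its centre; z through its thickness. At the start it lies flat on a 2 mm cardboard sheet fixed to the table in front of the robot; two to four such pads are there, some may be absent.
- pad2_c (a point): Brake pad: block 110 x 56 x 22 mm (x, y, z), steel backing plate under a dark friction block with a groove across; 0.30 to 0.42 kg. This point is its centre; z through its thickness. At the start it lies flat on a 2 mm cardboard sheet fixed to the table in front of the robot; two to four such pads are there, some may be absent.
- pad3_c (a point): Brake pad: block 110 x 56 x 22 mm (x, y, z), steel backing plate under a dark friction block with a groove across; 0.30 to 0.42 kg. This point is its centre; z through its thickness. At the start it lies flat on a 2 mm cardboard sheet fixed to the table in front of the robot; two to four such pads are there, some may be absent.
- pad4_c (a point): Brake pad: block 110 x 56 x 22 mm (x, y, z), steel backing plate under a dark friction block with a groove across; 0.30 to 0.42 kg. This point is its centre; z through its thickness. At the start it lies flat on a 2 mm cardboard sheet fixed to the table in front of the robot; two to four such pads are there, some may be absent.
- dispenser: Fixed spring-lift dispenser, a well 150 mm high. Origin: centre of its underside on the table; z up, x along the length of the pads it takes. End plates and four 22 mm side guides at the corners, all up to the rim (z = 150 mm), leave 120 mm (x) by 66 mm (y) inside; both long sides are open over the middle 76 mm for fingers.
- lift (a joint): How far the dispenser's sprung platform has sunk, in m: 0 empty (top), stop at 0.118. Spring 160 N/m, so each pad sinks it by about 16 to 26 mm, roughly a pad's thickness, and the top of the stack stays about level.
- lift_top (a point): Centre of the upper face of the sprung platform (116 mm in x by 48 mm in y), 135 mm above the table and 15 mm below the rim when empty; axes as the dispenser's. Pads are stacked flat on it, one on another.
- dowel_grip (a point): Push dowel: a square wooden handle 80 x 34 x 34 mm with a round rod, 16 mm across and 165 mm long, from the middle of its front end; 0.18 kg, balanced within the handle. This point is the handle's centre, on the rod's axis; x points along the rod to its tip. It lies on the mat.
- dowel_tip (a point): Tip of the push dowel's rod, 205 mm ahead of the handle's centre.
- mat: Black rubber mat, fixed, 160 x 90 x 3 mm (x, y, z), where the dowel belongs. Origin: centre of its underside on the table.
- bell: Chrome bicycle bell, 60 mm across, 39 mm high, bystander. Origin: centre of its underside.
- hinge: Stainless steel hinge pair, opened flat, 100 x 88 x 12 mm, bystander. Origin: centre of its underside.
- coupling: Green plastic pipe coupling standing upright, 60 mm across, 75 mm high, bystander. Origin: centre of its underside.
- valve: Grey cartridge valve standing upright, 38 mm across, 85 mm high, bystander. Origin: centre of its underside.
Not all that is in view belongs to the job. Leave any turquoise look-alike of the part that bears pad2_c alone.

How it is judged:
On the way:
1. the lodged pad is pushed out of the sleeve's far end, the dowel's tip close behind it in the sleeve (x of pad0_c in the frame of fixture above 0.048 m and distance between dowel_tip and pad0_c below 0.085 m and x of dowel_tip in the frame of fixture above -0.05 m and z of dowel_tip in the frame of fixture below 0.065 m and y of dowel_tip in the frame of fixture between -0.035 and 0.035 m).
At the end, for the whole second after the job is handed in: Every pad present lies flat (0.15 rad) and at rest in the well, centre within 15 mm of its middle each way and under 155 mm high; the platform has sunk over 35 mm; the dowel is at rest, its handle's centre over the mat and under 35 mm above it (x of pad0_c in the frame of dispenser between -0.015 and 0.015 m and y of pad0_c in the frame of dispenser between -0.015 and 0.015 m and z of each of pad0_c, pad1_c, pad2_c, pad3_c, pad4_c in the frame of dispenser below 0.155 m and angle between the z axis of each of pad0_c, pad1_c, pad2_c, pad3_c, pad4_c and the z axis of dispenser, either way round below 0.15 rad and linear speed of each of pad0, pad1, pad2, pad3, pad4, dowel below 0.02 m/s and x of pad1_c in the frame of dispenser between -0.015 and 0.015 m and y of pad1_c in the frame of dispenser between -0.015 and 0.015 m and x of pad2_c in the frame of dispenser between -0.015 and 0.015 m and y of pad2_c in the frame of dispenser between -0.015 and 0.015 m and x of pad3_c in the frame of dispenser between -0.015 and 0.015 m and y of pad3_c in the frame of dispenser between -0.015 and 0.015 m and x of pad4_c in the frame of dispenser between -0.015 and 0.015 m and y of pad4_c in the frame of dispenser between -0.015 and 0.015 m and value of joint lift above 0.035 m and x of dowel_grip in the frame of mat between -0.08 and 0.08 m and y of dowel_grip in the frame of mat between -0.045 and 0.045 m and z of dowel_grip in the frame of mat below 0.035 m); the robot touches nothing.
It fails at once if the gripper presses on the platform (over 15 N) (contact force between the fingers and lift above 15 N).
It fails at once if the bell is moved more than 50 mm (distance of bell from where it was at the start of the episode above 0.05 m).
It fails at once if the hinge is moved more than 50 mm (distance of hinge from where it was at the start of the episode above 0.05 m).
It fails at once if the coupling is moved more than 50 mm (distance of coupling from where it was at the start of the episode above 0.05 m).
It fails at once if the valve is moved more than 50 mm (distance of valve from where it was at the start of the episode above 0.05 m).
Of pad1, pad2, pad3, pad4 only 2 to 4 are there at a start; the rules pass over those that are not, and their reading is None.
At some moment in a run one of dowel may be knocked a few centimetres aside while the robot is not near it.
Once in a run the grip may slacken for a moment while it holds something.
It also fails if it takes over 210 s, if anything falls off the work surface, if the arm or the gripper's body presses on something with over 40 N, if the wrist force passes 120 N, or if a joint passes its speed limit or range.

## Working session

There is one attempt and no reset: what is moved stays moved. The work goes in short steps, Python scripts to look and compute and a tool call to move; the robot and the scene stay as the last step left them, time stands still between calls to the robot, and variables do not carry over. Pictures are saved under pics/ and viewed, and the job is handed in when it is done.

Besides the shell and the picture viewer there is one more tool, called after "Request:" as name(argument=value, ...) on one line, values as JSON. apply_moves: Moves the arm, as the interface text tells. Its arguments: {"type":"object","properties":{"dp":{"type":"array"},"rotation":{"type":"array"},"gripper":{"type":"array"}},"required":["dp","rotation","gripper"]}

```bash
mkdir -p pics; cat > h.py <<'E'
import numpy as np, cv2
from station import r, optics, hand_in
from scipy.spatial.transform import Rotation as R
def snap(n,fn):
    s=r.state(); d=optics.get_image(n); cv2.imwrite('pics/'+fn,d['pixels'][:,:,::-1]); return s,d
E
python3 - <<'E'
from h import *
for n in ['scene','top','wrist']:
    s,d=snap(n,n+'0.png'); print(n,np.round(d['K'],1).tolist(),np.round(d.get('pose',d.get('mount')),3).tolist())
    np.savez(n+'.npz',**{k:v for k,v in d.items()})
s=r.state();print(s, r.grip_depth)
E
```

```text
scene [[460.1, 0.0, 281.2], [0.0, 460.1, 215.3], [0.0, 0.0, 1.0]] [[0.403, 0.532, -0.745, 1.285], [0.915, -0.224, 0.335, -0.291], [0.011, -0.816, -0.577, 0.673], [0.0, 0.0, 0.0, 1.0]]
top [[493.1, 0.0, 275.2], [0.0, 493.1, 203.6], [0.0, 0.0, 1.0]] [[0.011, -0.998, 0.069, 0.452], [-1.0, -0.012, -0.02, 0.074], [0.02, -0.068, -0.997, 1.177], [0.0, 0.0, 0.0, 1.0]]
wrist [[325.2, 0.0, 283.3], [0.0, 325.2, 209.3], [0.0, 0.0, 1.0]] [[-0.0, -0.326, 0.945, -0.165], [1.0, -0.0, -0.0, -0.001], [0.0, 0.945, 0.326, -0.085], [0.0, 0.0, 0.0, 1.0]]
{'t': 0.15, 'joint_pos': array([-8.58901942e-01,  3.59246511e-01,  1.12988227e-02, -2.37098780e-04,
       -1.22410356e+00, -2.88108653e-01]), 'dq': array([ 0.00011655, -0.00069461,  0.00254439, -0.00100212,  0.00158962,
        0.00273718]), 'joint_torque': array([-1.72306467e-03, -5.83874524e+01,  2.93649065e+01,  6.94056630e+00,
       -4.30727101e-03, -5.53948695e-06]), 'tool_pos': array([ 0.27739132, -0.614956  ,  0.2080793 ]), 'tcp_rot': array([ 0.69115436, -0.14825712,  0.69144144,  0.14911143]), 'wrist_force': array([1.44520597, 0.88815257, 0.85775112]), 'moment': array([ 0.00945257, -0.02527852, -0.02136571]), 'width': 0.08551781816119569} 0.0187
```

View pics/scene0.png

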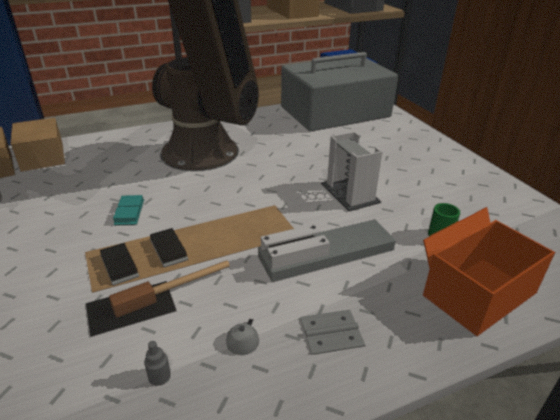

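View pics/top0.png

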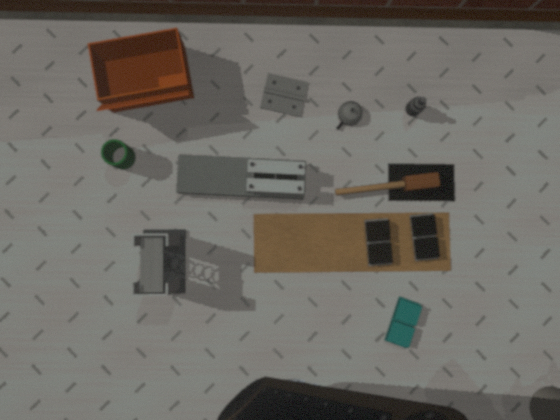

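View pics/wrist0.png

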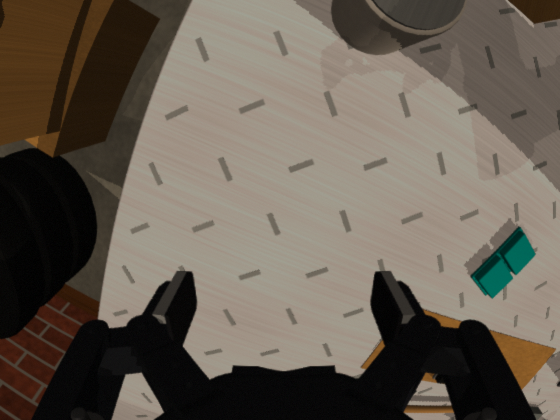

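Two loose pads on the cardboard (top view at about (379,243) and (425,237)). The dowel lies on the mat at right with its rod pointing left, the sleeve mouth faces the rod (306,178), the ledge is to the left, and the dispenser is at (160,262). The turquoise decoy is at (404,322). Next I'll measure.

```bash
cat >> h.py <<'E'
def ray(d,u,v):
    K=d['K'];P=d['pose'];c=P[:3,:3]@np.array([(u-K[0,2])/K[0,0],(v-K[1,2])/K[1,1],1]);return P[:3,3],c
def onz(d,u,v,z):
    o,c=ray(d,u,v);return o+c*(z-o[2])/c[2]
def proj(d,p):
    P=d['pose'];q=P[:3,:3].T@(np.asarray(p)-P[:3,3]);q=d['K']@q;return q[:2]/q[2]
E
python3 - <<'E'
from h import *
d=dict(np.load('top.npz'));im=d['pixels'][:,:,::-1].copy()
b=cv2.resize(im[130:310,120:320],None,fx=4,fy=4,interpolation=cv2.INTER_CUBIC)[:, :800];cv2.imwrite('pics/tz1.png',cv2.resize(b,(667,600)))
b=cv2.resize(im[140:290,320:470],(600,600),interpolation=cv2.INTER_CUBIC);cv2.imwrite('pics/tz2.png',b)
d=dict(np.load('scene.npz'));im=d['pixels'][:,:,::-1].copy()
b=cv2.resize(im[120:300,240:440],(667,600),interpolation=cv2.INTER_CUBIC);cv2.imwrite('pics/sz1.png',b)
E
```

```text
(no output)
```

View pics/tz1.png

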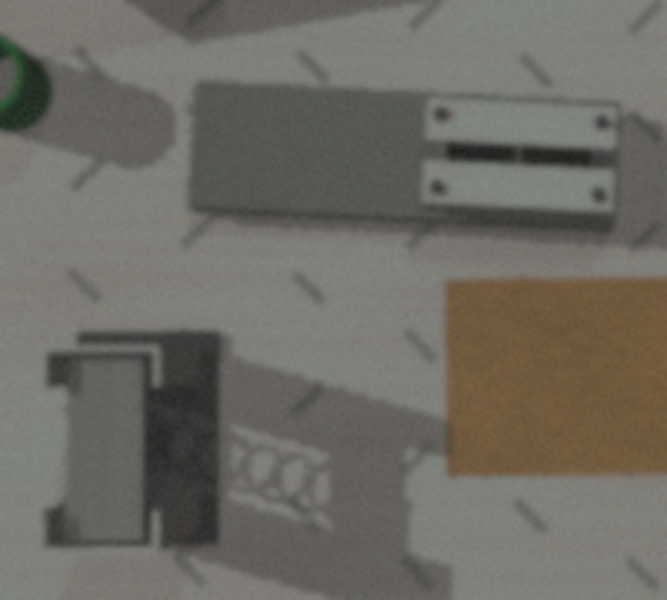

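View pics/tz2.png

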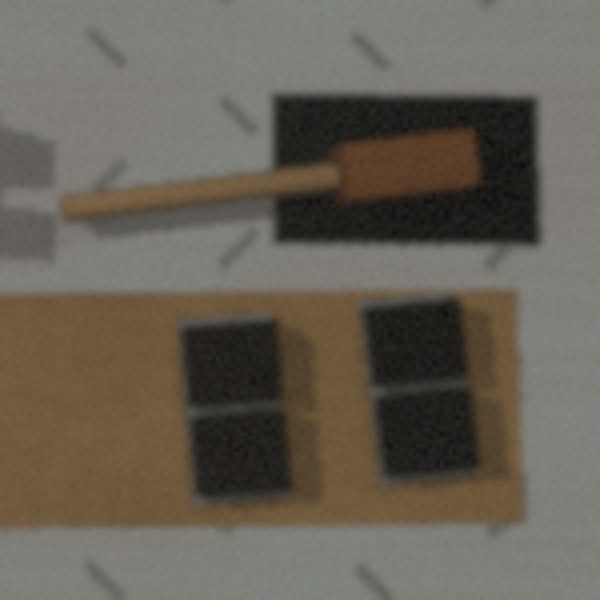

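View pics/sz1.png

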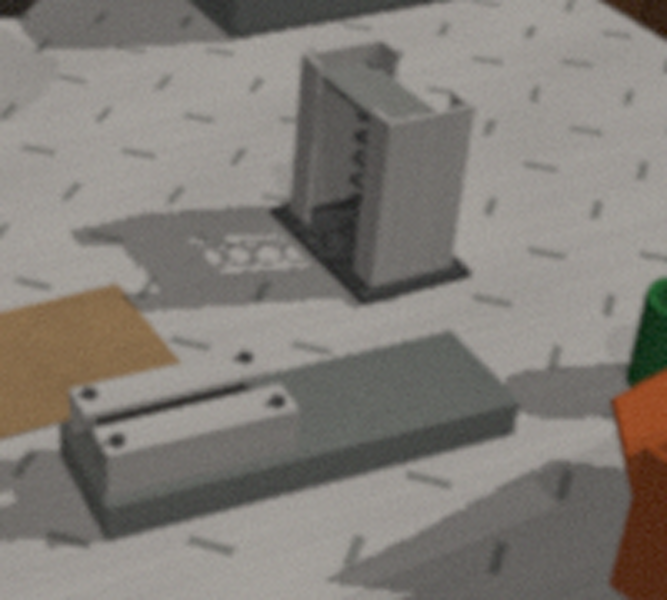

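```bash
python3 - <<'E'
from h import *
d=dict(np.load('top.npz'));S=dict(np.load('scene.npz'))
def T1(u,v,z): return onz(d,120+u/3.335,130+v/3.335,z)
print('roof',[np.round(T1(*p,.063)[:2],4).tolist() for p in [(427,97),(421,207),(619,103),(611,212)]])
print('ledge',[np.round(T1(*p,.030)[:2],4).tolist() for p in [(197,83),(190,208)]])
print('rim',[np.round(T1(*p,.150)[:2],4).tolist() for p in [(47,352),(46,546),(160,346),(160,546)]])
print('plat',[np.round(T1(*p,.135)[:2],4).tolist() for p in [(70,360),(67,541),(149,355),(147,541)]])
print('holes',[np.round(T1(*p,.063)[:2],4).tolist() for p in [(443,114),(438,187),(603,121),(600,194)]])
def S1(u,v,z): return onz(S,240+u/3.335,120+v/3.335,z)
print('sc roof',[np.round(S1(*p,.063)[:2],4).tolist() for p in [(299,402),(106,452),(70,390)]])
print('sc ledge',[np.round(S1(*p,.030)[:2],4).tolist() for p in [(517,404),(447,332)]])
print('sc rim',[np.round(S1(*p,.150)[:2],4).tolist() for p in [(303,56),(387,120),(473,107),(383,44)]])
im=d['pixels'];hsv=cv2.cvtColor(im,cv2.COLOR_RGB2HSV)
sub=np.zeros(im.shape[:2],np.uint8)
def comps(m,z,mn=200):
    cs,_=cv2.findContours(m,cv2.RETR_EXTERNAL,cv2.CHAIN_APPROX_NONE)
    for c in cs:
        if cv2.contourArea(c)<mn: continue
        pts=np.array([onz(d,u+.0,v+.0,z)[:2] for u,v in c[:,0]])*1000
        b=cv2.minAreaRect(pts.astype(np.float32));print(np.round(c[:,0].mean(0)),np.round(b[0],1),np.round(b[1],1),round(b[2],1))
V=hsv[...,2]; print(hsv[240,300],hsv[183,425],hsv[188,370],hsv[232,379],hsv[170,393],hsv[316,405])
roi=np.zeros_like(V);roi[205:280,255:450]=1
roi[208:280]=roi[208:280]
crd=((hsv[...,1]>90)&(hsv[...,0]<25)).astype(np.uint8)
print('pads');comps(((V<60).astype(np.uint8)*roi),.024)
print('padsfull');comps((((hsv[...,1]<85)).astype(np.uint8)*roi),.024)
roi2=np.zeros_like(V);roi2[150:205,320:460]=1
print('brown');
for z in (.037,): comps(((hsv[...,1]>90)&(hsv[...,0]<25)).astype(np.uint8)*roi2,z,50)
print('mat');comps((((V<60)|((hsv[...,1]>90)&(hsv[...,0]<25)&(np.arange(560)>390)))).astype(np.uint8)*roi2,.003)
E
```

```text
roof [[0.6289, 0.1147], [0.5534, 0.1177], [0.6265, -0.0166], [0.5516, -0.0116]]
ledge [[0.6418, 0.2772], [0.5538, 0.2799]]
rim [[0.4524, 0.3445], [0.3334, 0.3415], [0.4568, 0.2748], [0.334, 0.2717]]
plat [[0.4475, 0.3339], [0.3349, 0.3325], [0.4512, 0.2845], [0.3353, 0.2828]]
holes [[0.6173, 0.1036], [0.5672, 0.1063], [0.614, -0.0057], [0.5638, -0.004]]
sc roof [[0.6242, 0.1209], [0.6214, -0.0119], [0.5555, -0.0093]]
sc ledge [[0.6479, 0.2779], [0.5588, 0.2803]]
sc rim [[0.3375, 0.2742], [0.4541, 0.2793], [0.4609, 0.3487], [0.3427, 0.3435]]
[ 17 120 113] [ 12 136  90] [ 17 106 113] [15 14 36] [60 15 35] [ 87 143  96]
pads
[379. 242.] [ 442.9 -193.2] [101.2  56.8] 4.7
[425. 237.] [ 456.4 -302.2] [101.5  57.5] 6.7
padsfull
[352. 275.] [ 367.3 -130.6] [ 20.9 453.6] 0.5
[378. 242.] [ 444.3 -190.6] [110.7  57.8] 5.1
[377. 218.] [ 463.9 -131.3] [131.3 457.7] 0.7
brown
[391. 185.] [ 574.2 -212.3] [ 41.7 247.2] 8.5
mat
[421. 182.] [ 588.9 -300.3] [155.4  85.8] 89.7
```

```bash
cat >> h.py <<'E'
def tool(s=None):
    s=s or r.state(); q=s['tcp_rot']; M=R.from_quat(np.r_[q[1:],q[0]]).as_matrix(); return np.array(s['tool_pos']),M
def psi(M): return np.degrees(np.arctan2(M[1,1],M[0,1]))
def plan(p,yaw=None):
    "rotate first about tool axes (units 10deg, keep tool vertical), then shift in new tool axes"
    s=r.state();t,M=tool(s)
    if yaw is None: yaw=psi(M)
    best=None
    for k in (-360,-180,0,180,360):
        if best is None or abs(yaw+k-psi(M))<abs(best-psi(M)): best=yaw+k
    a=np.radians(best); N=np.array([[0,np.cos(a),np.sin(a)],[0,np.sin(a),-np.cos(a)],[-1,0,0]],float)
    rv=R.from_matrix(M.T@N).as_rotvec(); 
    d=N.T@(np.asarray(p)-t)
    print('t',round(s['t'],2),'pos',np.round(t,4),'psi',round(psi(M),1),'w',round(s['width'],4),'F',np.round(s['wrist_force'],1),'j6',round(s['joint_pos'][5],2),'tilt x',np.round(M[:,0],3))
    print('rot units',np.round(np.degrees(rv)/10,2),' dp units (after rot)',np.round(d/.025,2))
def fish(s,d,u,v,z):
    "wrist pixel -> world on plane z"
    t,M=tool(s);K=d['K'];x=(u-K[0,2])/K[0,0];y=(v-K[1,2])/K[1,1];th=np.hypot(x,y)
    c=np.array([np.sin(th)*x/th,np.sin(th)*y/th,np.cos(th)]) if th>0 else np.array([0,0,1.])
    m=d['mount'];o=M@m[:3,3]+t;c=M@m[:3,:3]@c;return o+c*(z-o[2])/c[2]
def fproj(s,d,p):
    t,M=tool(s);m=d['mount'];q=m[:3,:3].T@(M.T@(np.asarray(p)-t)-m[:3,3]);th=np.arctan2(np.hypot(q[0],q[1]),q[2]);n=q[:2]/np.hypot(q[0],q[1]);return d['K'][:2,2]+th*d['K'][0,0]*n
E
python3 - <<'E'
from h import *
d=dict(np.load('top.npz'));im=d['pixels'];hsv=cv2.cvtColor(im,cv2.COLOR_RGB2HSV)
def T2(u,v,z): return onz(d,320+u/4,140+v/4,z)
tip=T2(62,208,.024);hc=np.mean([T2(*p,.037) for p in [(341,147),(344,201),(474,130),(481,186)]],0)
print('tip',tip,'hc',hc,np.linalg.norm((tip-hc)[:2]),'dir deg',np.degrees(np.arctan2(*(tip-hc)[[1,0]])))
S=dict(np.load('scene.npz'));im=S['pixels'][:,:,::-1]
cv2.imwrite('pics/sz2.png',cv2.resize(im[225:345,75:255],(800,533),interpolation=cv2.INTER_CUBIC))
print(proj(S,[hc[0],hc[1],.037]),proj(S,[tip[0],tip[1],.024]))
plan([hc[0],hc[1],.12],0)
E
```

```text
tip [ 0.55975058 -0.09067995  0.024     ] hc [ 0.58573751 -0.29287011  0.037     ] 0.2038533273983666 dir deg 97.3239120832458
[130.1960732  291.81137597] [226.52143185 261.65343825]
t 0.15 pos [ 0.2774 -0.615   0.2081] psi 114.3 w 0.0855 F [1.4 0.9 0.9] j6 -0.29 tilt x [-0.001  0.001 -1.   ]
rot units [-6.57  0.   -0.01]  dp units (after rot) [  3.52 -12.33  12.88]
```

View pics/sz2.png

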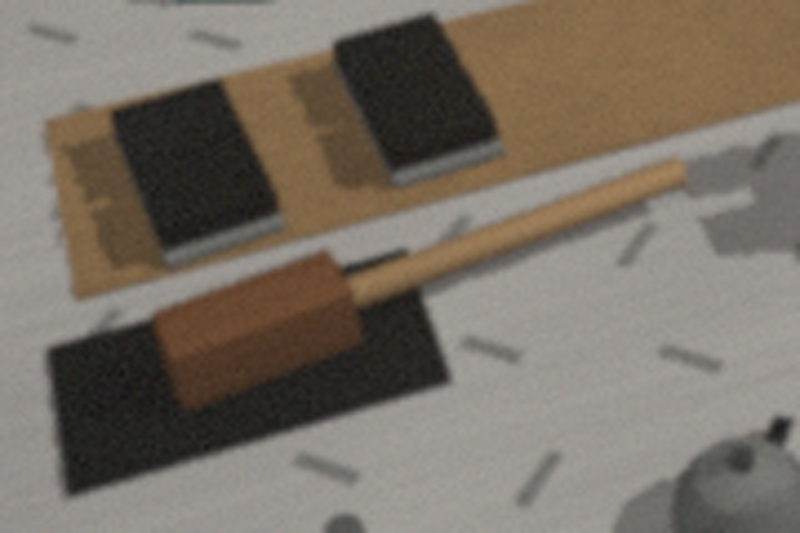

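Request:
apply_moves(dp=[[0,0,0],[0,0,0],[0,0,0],[0,0,0],[0,0,0],[0,0,0],[0,0,0],[0,0,0]], rotation=[[-0.92,0,0],[-0.92,0,0],[-0.92,0,0],[-0.92,0,0],[-0.92,0,0],[-0.92,0,0],[-0.92,0,0],[-0.92,0,0]], gripper=[1,1,1,1,1,1,1,1])

```text
t: 1.15
tool_pos: [0.2774, -0.6151, 0.2084]
tcp_rot: [0.463, -0.534, 0.463, 0.535]
wrist_force: [-0.6, -0.4, 0.2]
width: 0.0855
```

```bash
python3 -c "
from h import *
plan([.5857,-.2929,.16],7.3)"
```

```text
t 1.15 pos [ 0.2774 -0.6151  0.2084] psi -171.8 w 0.0855 F [-0.6 -0.4  0.2] j6 1.0 tilt x [-0.     0.001 -1.   ]
rot units [ 0.09  0.   -0.  ]  dp units (after rot) [  1.94 -13.87  11.22]
```

Request:
apply_moves(dp=[[0,-0.97,0.8],[0,-0.97,0.8],[0,-0.97,0.8],[0,-0.97,0.8],[0,-0.97,0.8],[0,-0.97,0.8],[0,-0.97,0.8],[0,-0.97,0.8],[0,-0.97,0.8],[0,-0.97,0.8],[0,-0.97,0.8],[0,-0.97,0.8]], rotation=[[0.09,0,0],[0,0,0],[0,0,0],[0,0,0],[0,0,0],[0,0,0],[0,0,0],[0,0,0],[0,0,0],[0,0,0],[0,0,0],[0,0,0]], gripper=[1,1,1,1,1,1,1,1,1,1,1,1])

```text
t: 2.65
tool_pos: [0.5373, -0.3404, 0.2085]
tcp_rot: [0.469, -0.529, 0.469, 0.53]
wrist_force: [0.9, -0.3, 0.2]
width: 0.0854
```

Request:
apply_moves(dp=[[0.6,-0.7,0.5],[0.6,-0.7,0.5],[0.6,-0.7,0.5],[0,0,0],[0,0,0]], rotation=[[0,0,0],[0,0,0],[0,0,0],[0,0,0],[0,0,0]], gripper=[1,1,1,1,1])

```text
t: 3.28
tool_pos: [0.5844, -0.2979, 0.1634]
tcp_rot: [0.468, -0.529, 0.469, 0.53]
wrist_force: [0.0, 0.0, 1.3]
width: 0.0853
```

```bash
python3 -c "
from h import *
s,d=snap('wrist','w1.png')
plan([.5857,-.2929,.006],7.3)
print(fproj(s,d,[.5857,-.2929,.037]))"
```

```text
t 3.33 pos [ 0.5844 -0.2981  0.1639] psi -173.0 w 0.0854 F [-0.1 -0.5  0. ] j6 0.3 tilt x [-0. -0. -1.]
rot units [-0.03 -0.   -0.  ]  dp units (after rot) [ 6.31 -0.08  0.2 ]
[280.89327893 198.48781183]
```

View pics/w1.png

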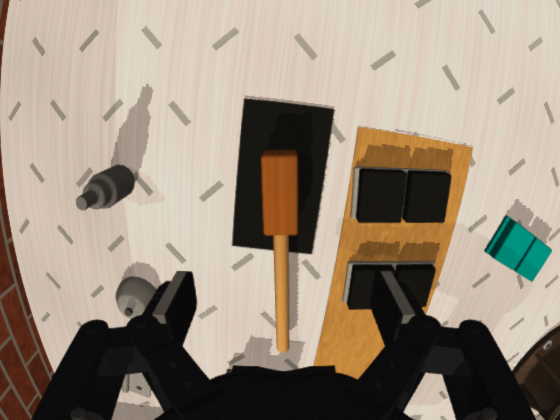

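Request:
apply_moves(dp=[[0.8,0,0.1],[0.9,-0.04,0],[0.9,-0.04,0],[0.9,0,0],[0.9,0,0],[0.9,0,0],[0.7,0,0],[0.3,0,0],[0,0,0],[0,0,0]], rotation=[[0,0,0],[0,0,0],[0,0,0],[0,0,0],[0,0,0],[0,0,0],[0,0,0],[0,0,0],[0,0,0],[0,0,0]], gripper=[1,1,1,1,1,1,1,1,1,1])

```text
t: 4.58
tool_pos: [0.5867, -0.2952, 0.0072]
tcp_rot: [-0.469, 0.53, -0.468, -0.529]
wrist_force: [0.4, -0.2, 0.9]
width: 0.0855
```

Request:
apply_moves(dp=[[0,0,0],[0,0,0],[0,0,0],[0,0,0],[0,0,0],[0,0,0],[0,0,0],[0,0,0]], rotation=[[0,0,0],[0,0,0],[0,0,0],[0,0,0],[0,0,0],[0,0,0],[0,0,0],[0,0,0]], gripper=[-1,-1,-1,-1,-1,-1,-1,-1])

```text
t: 5.58
tool_pos: [0.5866, -0.2952, 0.007]
tcp_rot: [-0.469, 0.53, -0.468, -0.529]
wrist_force: [-0.6, 0.0, 5.7]
width: 0.0318
```

```bash
python3 -c "
from h import *
plan([.5857,-.2929,.006],7.3)"
```

```text
t 5.58 pos [ 0.5866 -0.2952  0.007 ] psi -173.0 w 0.0318 F [-0.6  0.   5.7] j6 0.29 tilt x [ 0.001 -0.    -1.   ]
rot units [-0.03 -0.    0.01]  dp units (after rot) [0.04 0.02 0.09]
```

Request:
apply_moves(dp=[[-0.5,0,0],[-0.5,0,0],[-0.1,0,0],[0,0,0.5],[0,0,0.5],[0,0,0.5],[0,0,0],[0,0,0]], rotation=[[0,0,0],[0,0,0],[0.3,0,0],[0.3,0,0],[0.3,0,0],[0,0,0],[0,0,0],[0,0,0]], gripper=[-1,-1,-1,-1,-1,-1,-1,-1])

```text
t: 6.58
tool_pos: [0.5856, -0.2576, 0.034]
tcp_rot: [0.509, -0.491, 0.508, 0.491]
wrist_force: [-1.0, -0.1, -1.6]
width: 0.0318
```

```bash
python3 -c "
from h import *
plan([.580,-.245,.031],-2)
for n in ['top','scene']:
  s,d=snap(n,n+'1.png'); im=d['pixels'][:,:,::-1]; np.savez(n+'1.npz',**d)
  c=im[140:230,230:470] if n=='top' else im[200:340,70:310]
  cv2.imwrite('pics/%s1z.png'%n,cv2.resize(c,None,fx=3.3,fy=3.3,interpolation=cv2.INTER_CUBIC))
"
```

```text
t 6.58 pos [ 0.5856 -0.2576  0.034 ] psi 178.0 w 0.0318 F [-1.  -0.1 -1.6] j6 0.08 tilt x [ 0. -0. -1.]
rot units [ 0. -0.  0.]  dp units (after rot) [0.12 0.24 0.5 ]
```

View pics/top1z.png

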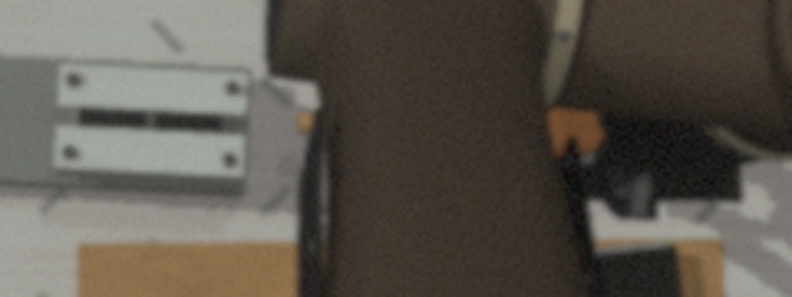

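View pics/scene1z.png

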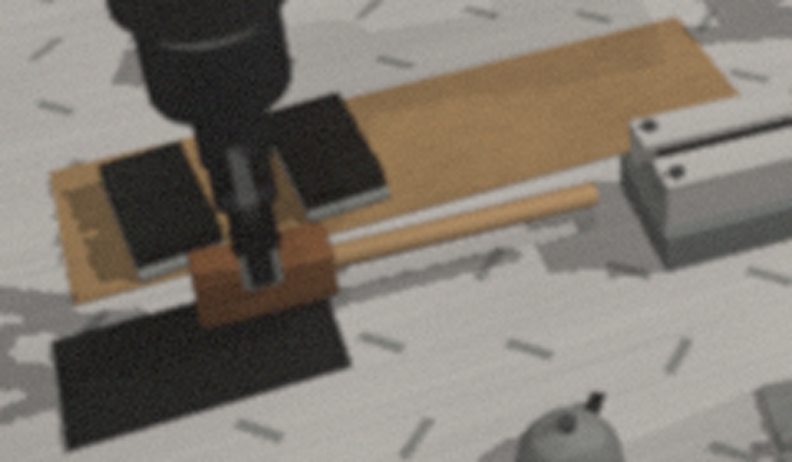

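```bash
python3 -c "
from h import *
d=dict(np.load('top1.npz'));S=dict(np.load('scene1.npz'))
print(onz(d,230+300/3.3,140+122/3.3,.047))
o,c=ray(S,70+597/3.3,200+193/3.3)
for x in (.58,.59,.60): print(o+c*(x-o[0])/c[0])
# mouth slot center in the top view
print(onz(d,230+246/3.3,140+120/3.3,.063), onz(d,230+55/3.3,140+115/3.3,.063))
plan([.586,-.23,.031],-2)
"
```

```text
[ 0.59204165 -0.05352942  0.047     ]
[ 0.58       -0.04258002  0.0327147 ]
[ 0.59       -0.04610087  0.04179524]
[ 0.6        -0.04962172  0.05087578]
[ 0.59095612 -0.0143987   0.063     ] [0.59270449 0.11727031 0.063     ]
t 6.67 pos [ 0.5854 -0.2578  0.0338] psi 178.0 w 0.032 F [-0.4  1.  -2.4] j6 0.08 tilt x [-0. -0. -1.]
rot units [-0. -0. -0.]  dp units (after rot) [0.11 0.02 1.11]
```

Request:
apply_moves(dp=[[0.12,0,0.4],[0,0,0.5],[0,0,0.3],[0,0,0.3],[0,0,0.3],[0,0,0.3],[0,0,0.3]], rotation=[[0,0,0],[0,0,0],[0,0,0],[0,0,0],[0,0,0],[0,0,0],[0,0,0]], gripper=[-1,-1,-1,-1,-1,-1,-1])

```text
t: 7.55
tool_pos: [0.5876, -0.1974, 0.0309]
tcp_rot: [0.509, -0.491, 0.509, 0.491]
wrist_force: [0.2, -2.0, -2.1]
width: 0.0317
```

Request:
apply_moves(dp=[[0,0,0.3],[0,0,0.3],[0,0,0.3],[0,0,0.3]], rotation=[[0,0,0],[0,0,0],[0,0,0],[0,0,0]], gripper=[-1,-1,-1,-1])

```text
t: 8.05
tool_pos: [0.5886, -0.1671, 0.0308]
tcp_rot: [0.509, -0.491, 0.509, 0.491]
wrist_force: [-0.1, -2.4, -1.4]
width: 0.0319
```

```bash
python3 -c "
from h import *
plan([.592,-.078,.031],-2)
s,S=snap('scene','scene2.png')
im=S['pixels'][:,:,::-1]
cv2.imwrite('pics/scene2z.png',cv2.resize(im[200:340,130:410],None,fx=2.8,fy=2.8,interpolation=cv2.INTER_CUBIC))
"
```

```text
t 8.05 pos [ 0.5886 -0.1671  0.0308] psi 178.0 w 0.0319 F [-0.1 -2.4 -1.4] j6 -0.08 tilt x [-0. -0. -1.]
rot units [-0. -0. -0.]  dp units (after rot) [-0.01 -0.01  3.57]
```

View pics/scene2z.png

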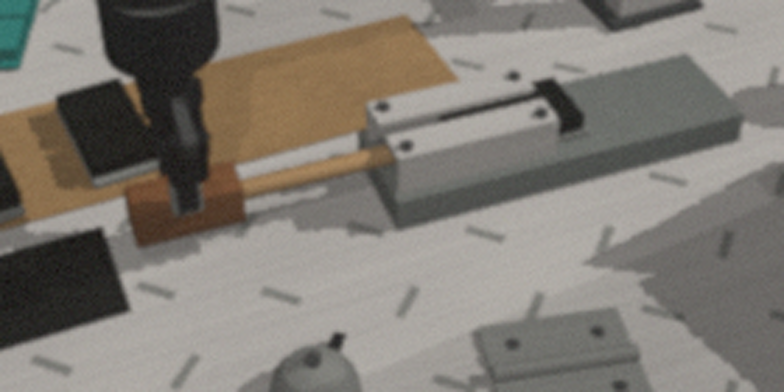

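The rod is in the sleeve and the dark pad has started to emerge at the exit (560,105 in the zoom). I'll continue the push.

Request:
apply_moves(dp=[[0,0,0.35],[0,0,0.35],[0,0,0.35],[0,0,0.35],[0,0,0.35],[0,0,0.35],[0,0,0.35],[0,0,0.35],[0,0,0.35],[0,0,0.25],[0,0,0.15],[0,0,0]], rotation=[[0,0,0],[0,0,0],[0,0,0],[0,0,0],[0,0,0],[0,0,0],[0,0,0],[0,0,0],[0,0,0],[0,0,0],[0,0,0],[0,0,0]], gripper=[-1,-1,-1,-1,-1,-1,-1,-1,-1,-1,-1,-1])

```text
t: 9.6
tool_pos: [0.5919, -0.0784, 0.0308]
tcp_rot: [0.509, -0.491, 0.509, 0.491]
wrist_force: [0.5, 0.4, -1.4]
width: 0.0319
```

```bash
python3 -c "
from h import *
plan([.592,-.078,.031],-2)
s,S=snap('scene','scene3.png')
im=S['pixels'][:,:,::-1]
cv2.imwrite('pics/scene3z.png',cv2.resize(im[200:340,130:410],None,fx=2.8,fy=2.8,interpolation=cv2.INTER_CUBIC))
s,d=snap('top','top3.png');np.savez('top3.npz',**d)
im=d['pixels'][:,:,::-1]
cv2.imwrite('pics/top3z.png',cv2.resize(im[140:220,160:400],None,fx=3.3,fy=3.3,interpolation=cv2.INTER_CUBIC))
"
```

```text
t 9.6 pos [ 0.5919 -0.0784  0.0308] psi 178.0 w 0.0319 F [ 0.5  0.4 -1.4] j6 -0.23 tilt x [ 0.  0. -1.]
rot units [-0.  0.  0.]  dp units (after rot) [-0.01 -0.    0.02]
```

View pics/scene3z.png

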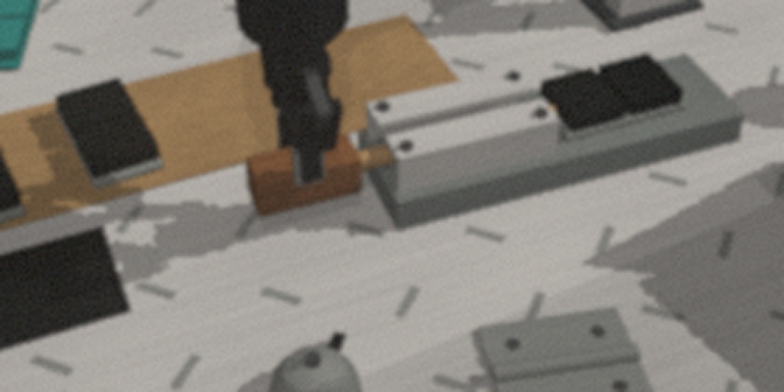

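View pics/top3z.png

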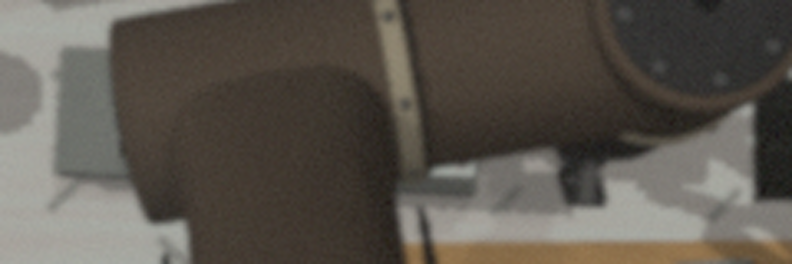

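Request:
apply_moves(dp=[[0,0,-0.5],[0,0,-0.9],[0,0,-0.9],[0,0,-0.9],[0,0,-0.9],[0,0,-0.9],[0,0,-0.9],[0,0,-0.9],[0,-0.1,-0.9],[0,-0.1,-0.8],[0,0,-0.4],[0,0,0]], rotation=[[0,0,0],[0,0,0],[0,0,0],[0,0,0],[0,0,0],[0,0,0],[0,0,0],[0,0,0],[0,0,0],[0,0,0],[0,0,0],[0,0,0]], gripper=[-1,-1,-1,-1,-1,-1,-1,-1,-1,-1,-1,-1])

```text
t: 11.2
tool_pos: [0.5887, -0.302, 0.0305]
tcp_rot: [0.509, -0.491, 0.509, 0.491]
wrist_force: [0.4, 0.4, -1.7]
width: 0.0321
```

```bash
python3 -c "
from h import *
plan([.589,-.30,.0075],-2)
s,S=snap('scene','scene4.png')
im=S['pixels'][:,:,::-1]
cv2.imwrite('pics/scene4z.png',cv2.resize(im[200:340,60:410],None,fx=2.2,fy=2.2,interpolation=cv2.INTER_CUBIC))
"
```

```text
t 11.2 pos [ 0.5887 -0.302   0.0305] psi 177.9 w 0.0321 F [ 0.4  0.4 -1.7] j6 0.14 tilt x [-0.  0. -1.]
rot units [-0.01  0.   -0.  ]  dp units (after rot) [ 0.92 -0.01  0.08]
```

View pics/scene4z.png

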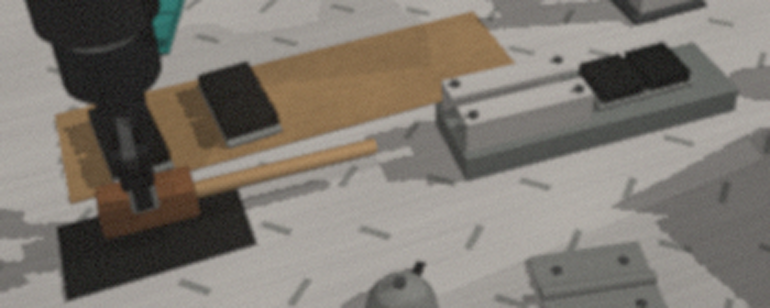

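The dowel is above the mat and the pad sits on the ledge. Next: lower, release, rise.

Request:
apply_moves(dp=[[0.4,0,0.08],[0.4,0,0],[0.1,0,0],[0,0,0],[0,0,0]], rotation=[[0,0,0],[0,0,0],[0,0,0],[0,0,0],[0,0,0]], gripper=[-1,-1,-1,-1,-1])

```text
t: 11.88
tool_pos: [0.5893, -0.2995, 0.0085]
tcp_rot: [0.509, -0.491, 0.509, 0.491]
wrist_force: [-0.9, 0.2, -1.4]
width: 0.0316
```

Request:
apply_moves(dp=[[0,0,0],[0,0,0],[0,0,0],[0,0,0],[-0.5,0,0],[-0.8,0,0],[-0.9,0,0],[-0.9,0,0],[-0.9,0,0],[-0.9,0,0],[-0.9,0,0],[0,0,0]], rotation=[[0,0,0],[0,0,0],[0,0,0],[0,0,0],[0,0,0],[0,0,0],[0,0,0],[0,0,0],[0,0,0],[0,0,0],[0,0,0],[0,0,0]], gripper=[1,1,1,1,1,1,1,1,1,1,1,1])

```text
t: 13.38
tool_pos: [0.5903, -0.2999, 0.1565]
tcp_rot: [0.509, -0.493, 0.508, 0.49]
wrist_force: [0.0, 0.1, 0.1]
width: 0.0856
```

```bash
python3 -c "
from h import *
plan([.456,-.302,.16],6-90)
s,d=snap('wrist','w2.png')
print(fproj(s,d,[.589,-.3,.037]),fproj(s,d,[.456,-.302,.024]),fproj(s,d,[.444,-.191,.024]))
"
```

```text
t 13.38 pos [ 0.5903 -0.2999  0.1565] psi 178.0 w 0.0856 F [0.  0.1 0.1] j6 0.14 tilt x [ 0.005 -0.001 -1.   ]
rot units [8.2  0.01 0.03]  dp units (after rot) [-0.14  0.48 -5.35]
[285.23430572 195.78713631] [417.77986692 186.63404063] [415.96437986 281.40606839]
```

View pics/w2.png

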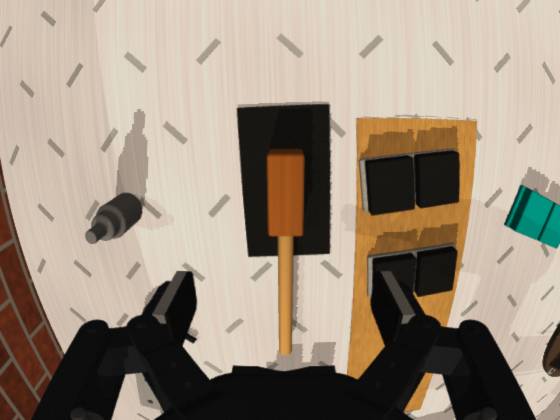

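Request:
apply_moves(dp=[[0,0,0],[0,0,0],[0,0,0],[0,0,0],[0,0,0],[0,0,0],[0,0,0],[0,0,0],[0,0,0],[0,0,0],[0,0,0]], rotation=[[-0.98,0,0],[-0.98,0,0],[-0.98,0,0],[-0.98,0,0],[-0.98,0,0],[-0.98,0,0],[-0.98,0,0],[-0.98,0,0],[-0.98,0,0],[-0.98,0,0],[0,0,0]], gripper=[1,1,1,1,1,1,1,1,1,1,1])

```text
t: 14.8
tool_pos: [0.5885, -0.2993, 0.1525]
tcp_rot: [-0.036, -0.706, -0.037, 0.707]
wrist_force: [-0.5, 0.2, 0.2]
width: 0.0858
```

```bash
python3 -c "
from h import *
plan([.456,-.302,.16],6-90)
"
```

```text
t 14.8 pos [ 0.5885 -0.2993  0.1525] psi -84.1 w 0.0858 F [-0.5  0.2  0.2] j6 1.85 tilt x [-0.001  0.    -1.   ]
rot units [-0.01  0.01  0.  ]  dp units (after rot) [-0.3  -0.45  5.28]
```

Request:
apply_moves(dp=[[-0.1,-0.1,0.8],[-0.1,-0.1,0.9],[-0.1,-0.1,0.9],[0,-0.1,0.9],[0,-0.05,0.9],[0,0,0.88],[0,0,0],[0,0,0]], rotation=[[0,0,0],[0,0,0],[0,0,0],[0,0,0],[0,0,0],[0,0,0],[0,0,0],[0,0,0]], gripper=[1,1,1,1,1,1,1,1])

```text
t: 15.8
tool_pos: [0.4568, -0.3022, 0.161]
tcp_rot: [0.037, 0.706, 0.036, -0.706]
wrist_force: [0.3, 0.1, -0.2]
width: 0.0853
```

```bash
python3 -c "
from h import *
plan([.456,-.302,.16],6-90)
s,d=snap('wrist','w3.png'); np.savez('w3.npz',**d)
print(fproj(s,d,[.456,-.302,.024]),fproj(s,d,[.444,-.191,.024]))
cv2.imwrite('pics/w3z.png',cv2.resize(d['pixels'][120:340,150:450,::-1],None,fx=2.6,fy=2.6,interpolation=cv2.INTER_CUBIC))
"
```

```text
t 15.8 pos [ 0.4568 -0.3022  0.161 ] psi -84.1 w 0.0853 F [ 0.3  0.1 -0.2] j6 1.9 tilt x [ 0. -0. -1.]
rot units [-0.01 -0.   -0.  ]  dp units (after rot) [ 0.04 -0.01  0.03]
[281.97721236 190.25721965] [170.92501896 191.5491437 ]
```

View pics/w3z.png

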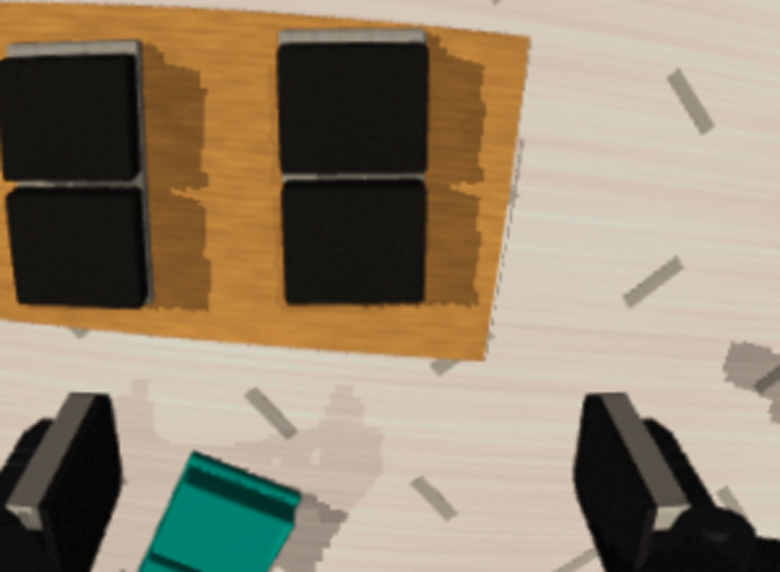

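```bash
python3 -c "
from h import *
d=dict(np.load('w3.npz'))
s=r.state()
f=lambda u,v,z: np.round(fish(s,d,150+u/2.6,120+v/2.6,z),4)
print('A groove',f(354,177,.023),'far',f(352,43,.024),'near',f(355,304,.024),'L',f(283,177,.023),'R',f(427,177,.023))
print('B groove',f(76,184,.023),'far',f(67,54,.024),'near',f(79,307,.024),'L',f(6,184,.023),'R',f(146,184,.02))
"
```

```text
A groove [ 0.4585 -0.3057  0.023 ] far [ 0.5081 -0.2998  0.024 ] near [ 0.4079 -0.3115  0.024 ] L [ 0.4558 -0.2795  0.023 ] R [ 0.4614 -0.3328  0.023 ]
B groove [ 0.4455 -0.1996  0.023 ] far [ 0.4957 -0.1951  0.024 ] near [ 0.394  -0.2008  0.024 ] L [ 0.4428 -0.17    0.023 ] R [ 0.4471 -0.2269  0.02  ]
```

```bash
python3 -c "
from h import *
plan([.4583,-.3045,.001],6.5-90)
"
```

```text
t 15.85 pos [ 0.457  -0.3021  0.1608] psi -84.1 w 0.0854 F [ 0.5 -0.1  0.2] j6 1.9 tilt x [ 0. -0. -1.]
rot units [-0.06 -0.   -0.  ]  dp units (after rot) [ 6.39  0.1  -0.04]
```

Request:
apply_moves(dp=[[0.8,0.1,-0.04],[0.9,0,0],[0.9,0,0],[0.9,0,0],[0.9,0,0],[0.9,0,0],[0.7,0,0],[0.3,0,0],[0.1,0,0],[0,0,0],[0,0,0]], rotation=[[-0.06,0,0],[0,0,0],[0,0,0],[0,0,0],[0,0,0],[0,0,0],[0,0,0],[0,0,0],[0,0,0],[0,0,0],[0,0,0]], gripper=[1,1,1,1,1,1,1,1,1,1,1])

```text
t: 17.23
tool_pos: [0.4583, -0.3046, 0.0015]
tcp_rot: [0.041, 0.706, 0.04, -0.706]
wrist_force: [-0.7, -0.9, 1.4]
width: 0.0853
```

Request:
apply_moves(dp=[[0,0,0],[0,0,0],[0,0,0],[0,0,0],[0,0,0],[0,0,0]], rotation=[[0,0,0],[0,0,0],[0,0,0],[0,0,0],[0,0,0],[0,0,0]], gripper=[-1,-1,-1,-1,-1,-1])

```text
t: 17.98
tool_pos: [0.4586, -0.3047, 0.0016]
tcp_rot: [0.041, 0.706, 0.04, -0.705]
wrist_force: [0.3, 1.1, 6.5]
width: 0.0003
```

```bash
python3 -c "
from h import *
for n in ('scene','wrist'):
  s,d=snap(n,n+'5.png')
im=cv2.imread('pics/scene5.png');cv2.imwrite('pics/scene5z.png',cv2.resize(im[200:340,60:340],None,fx=2.8,fy=2.8,interpolation=cv2.INTER_CUBIC))
"
```

```text
(no output)
```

View pics/scene5z.png

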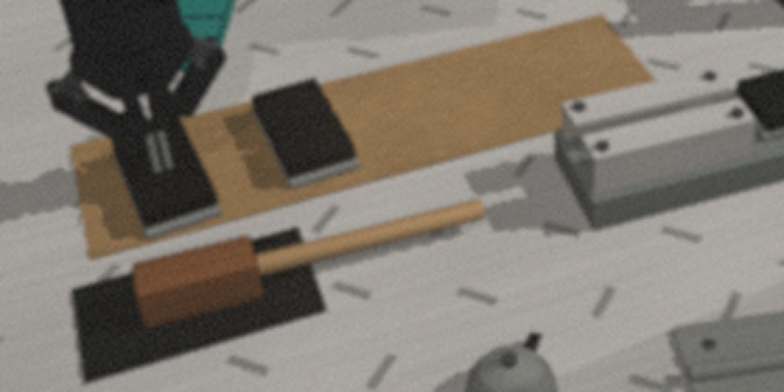

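View pics/wrist5.png

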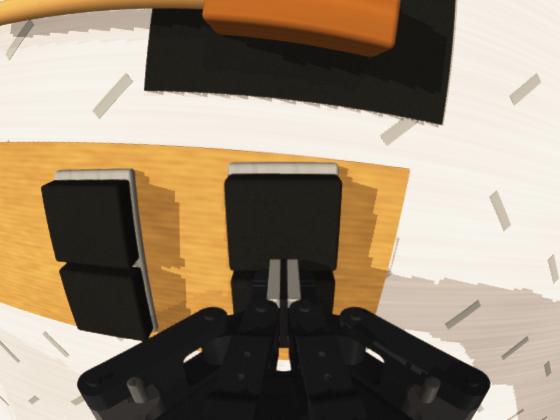

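```bash
python3 -c "
from h import *
s,d=snap('wrist','x.png')
t,M=tool(s)
for k in (0,.005,.01,.0187,.025,.03): print(k,fproj(s,d,t-M[:,0]*k))
S=optics.get_image('scene')
for k in (0,.01,.02,.025,.03): print(k,(proj(S,t-M[:,0]*k)-[60,200])*2.8)
print(s)
"
```

```text
0 [281.67658689 254.26694743]
0.005 [281.63707741 258.34594903]
0.01 [281.59571422 262.62974686]
0.0187 [281.51897056 270.61462601]
0.025 [281.45928919 276.85793196]
0.03 [281.40925607 282.11505614]
0 [163.00282094 186.60259234]
0.01 [160.50021688 176.82295575]
0.02 [157.96838319 166.92909606]
0.025 [156.69134474 161.93870537]
0.03 [155.40680478 156.91900039]
{'t': 18.075, 'joint_pos': array([-2.30321800e-01,  3.80306238e-01, -5.09066418e-01,  5.01503862e-04,
       -6.79766021e-01,  1.91613583e+00]), 'dq': array([-0.00105382,  0.0015956 , -0.00090838,  0.00165191,  0.00042369,
       -0.00055457]), 'joint_torque': array([-3.49345235e-01, -4.69879174e+01,  1.80465049e+01,  4.11018714e+00,
        1.45609933e-01,  7.19126583e-04]), 'tool_pos': array([ 0.45862652, -0.30467042,  0.0016101 ]), 'tcp_rot': array([ 0.0410534 ,  0.70645991,  0.0405067 , -0.70539934]), 'wrist_force': array([-0.80101908,  0.31215853,  6.08672908]), 'moment': array([0.4091106 , 0.10519834, 0.01407683]), 'width': 8.590715244800294e-06}
```

```bash
python3 -c "
import cv2
im=cv2.imread('pics/scene5.png');cv2.imwrite('pics/scene5y.png',cv2.resize(im[220:300,70:170],None,fx=7,fy=7,interpolation=cv2.INTER_CUBIC))
im=cv2.imread('pics/wrist5.png');cv2.imwrite('pics/wrist5y.png',cv2.resize(im[220:320,220:350],None,fx=6,fy=6,interpolation=cv2.INTER_CUBIC))
"
```

```text
(no output)
```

View pics/scene5y.png

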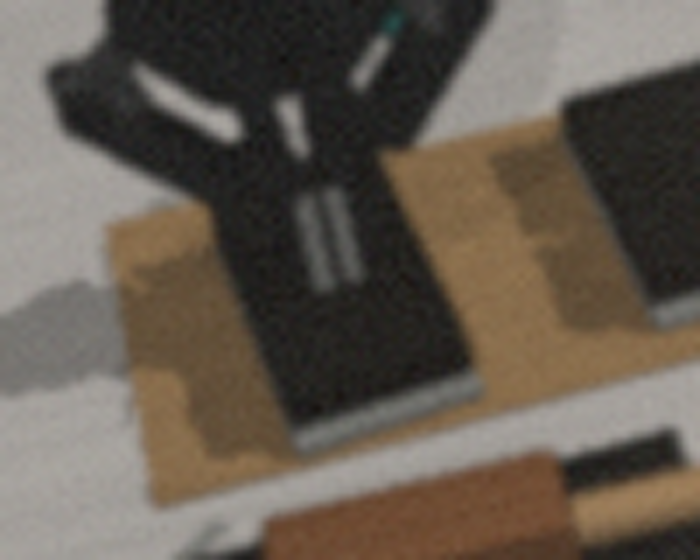

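View pics/wrist5y.png

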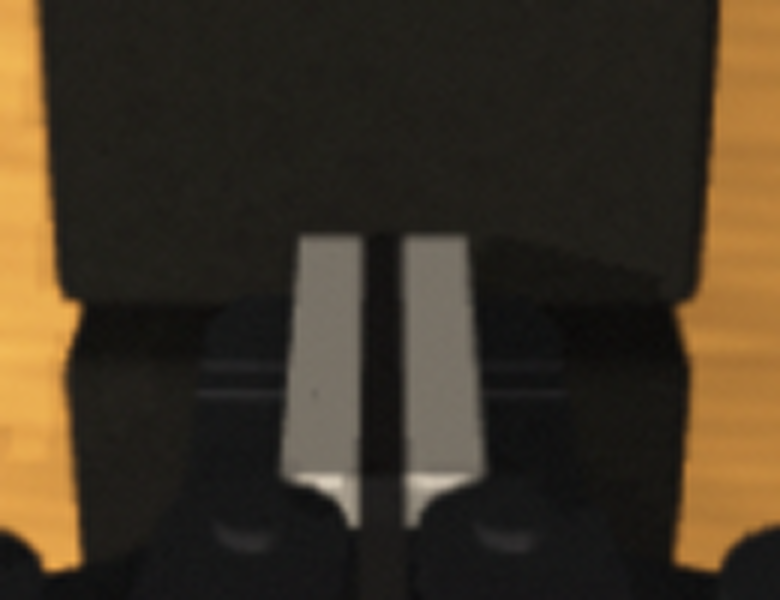

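Request:
apply_moves(dp=[[0,0,0],[0,0,0],[0,0,0],[0,0,0]], rotation=[[0,0,0],[0,0,0],[0,0,0],[0,0,0]], gripper=[1,1,1,1])

```text
t: 18.68
tool_pos: [0.4575, -0.3043, 0.0005]
tcp_rot: [-0.04, -0.706, -0.041, 0.706]
wrist_force: [-0.3, -0.7, -0.3]
width: 0.0723
```

```bash
python3 -c "
from h import *
for n in ('scene','wrist'):
  s,d=snap(n,n+'6.png')
print(r.state()['width'],r.state()['wrist_force'])
im=cv2.imread('pics/scene6.png');cv2.imwrite('pics/scene6z.png',cv2.resize(im[220:300,70:170],None,fx=7,fy=7,interpolation=cv2.INTER_CUBIC))
"
```

```text
0.08460626742184878 [ 0.1668382   1.08005102 -0.50900819]
```

View pics/scene6z.png

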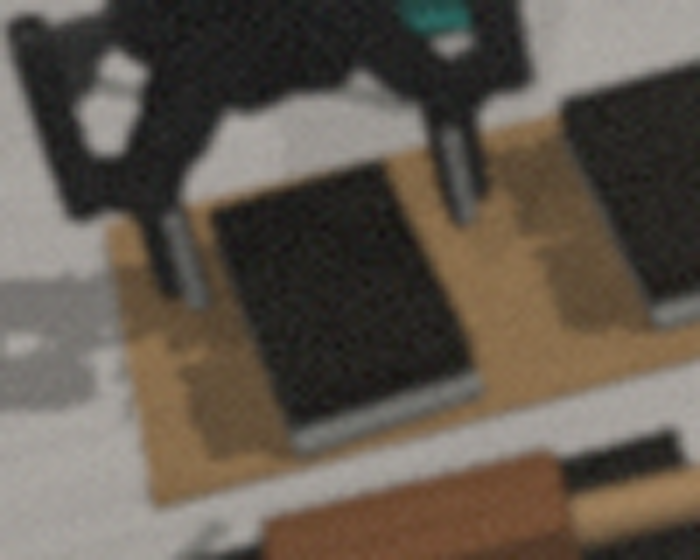

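View pics/wrist6.png

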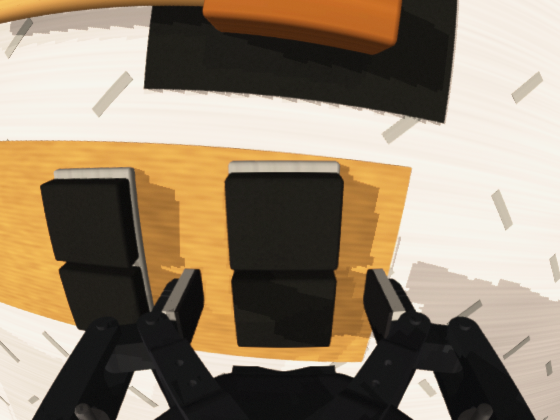

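```bash
python3 -c "
from h import *
S=optics.get_image('scene')
for (u,v),y in (((200,303),-.346-.002),((468,225),-.262-.002)):
  o,c=ray(S,70+u/7,220+v/7)
  print(o+c*(y-o[1])/c[1])
  for x in (.447,.458,.469): print('  x',x,o+c*(x-o[0])/c[0])
plan([.4583,-.3045,.001],6.5-90)
"
```

```text
[ 0.33881181 -0.348      -0.07052036]
  x 0.447 [ 0.447      -0.34144694  0.01447854]
  x 0.458 [ 0.458      -0.34078066  0.02312078]
  x 0.469 [ 0.469      -0.34011438  0.03176301]
[ 0.55100944 -0.264       0.10016097]
  x 0.447 [ 0.447      -0.26021442  0.01900743]
  x 0.458 [ 0.458      -0.26061478  0.0275902 ]
  x 0.469 [ 0.469      -0.26101514  0.03617297]
t 18.82 pos [ 0.4577 -0.3044  0.0007] psi -83.4 w 0.0855 F [-0.3 -0.8  0.9] j6 1.92 tilt x [-0.  0. -1.]
rot units [0.01 0.   0.  ]  dp units (after rot) [-0.01  0.01 -0.02]
```

```bash
python3 -c "
from h import *
s,d=snap('wrist','x.png')
t,M=tool(s)
for dz in (0,.01,.02):
  q=np.array([0,0,-dz]);  # pretend tool is higher by dz
  print(dz,[np.round(fproj(s,d,np.array(p)+q),1).tolist() for p in [(.5081,-.2998,.024),(.4585,-.3057,.024),(.4079,-.3115,.024)]], 'mat edge', np.round(fproj(s,d,np.array([.545,-.30,.003])+q),1))
for k in (-.005,0,.005,.01,.015,.02,.0225,.025): print(k,fproj(s,d,t-M[:,0]*k-M[:,2]*.011))
"
```

```text
0 [[284.0, 176.4], [284.3, 274.0], [284.1, 347.8]] mat edge [292.9  94.7]
0.01 [[284.0, 171.6], [284.3, 264.5], [284.1, 336.7]] mat edge [292.4  95.1]
0.02 [[283.9, 167.4], [284.2, 255.9], [284.1, 326.5]] mat edge [291.9  95.4]
-0.005 [281.67181189 233.04240312]
0 [281.63138749 236.59533072]
0.005 [281.58897508 240.33294839]
0.01 [281.544437   244.26897222]
0.015 [281.49762419 248.41838034]
0.02 [281.44837518 252.79754059]
0.0225 [281.42278302 255.07880672]
0.025 [281.39651515 257.42434968]
```

```bash
python3 -c "
from h import *
s,d=snap('wrist','w7.png')
t,M=tool(s)
for z in (-.011,0):
 for k in (0,.005,.01,.015,.02,.025,.03,.035): print(z,k,fproj(s,d,t-M[:,0]*k+M[:,2]*z-M[:,1]*.0427),fproj(s,d,t-M[:,0]*k+M[:,2]*z+M[:,1]*.0427))
cv2.imwrite('pics/w7z.png',cv2.resize(d['pixels'][240:360,130:430,::-1],None,fx=2.6,fy=2.6,interpolation=cv2.INTER_CUBIC))
"
```

```text
-0.011 0 [206.09071477 236.10774486] [357.34815993 236.09628481]
-0.011 0.005 [204.14063974 239.74587366] [359.22701416 239.74108056]
-0.011 0.01 [202.09879406 243.56872514] [361.19474654 243.57160534]
-0.011 0.015 [199.95935794 247.58927891] [363.25704092 247.60098562]
-0.011 0.02 [197.71610837 251.82158634] [365.4199813  251.84344222]
-0.011 0.025 [195.36240024 256.28085611] [367.69007172 256.31437951]
-0.011 0.03 [192.89115039 260.98354233] [370.07425358 261.03047765]
-0.011 0.035 [190.29482625 265.94743348] [372.57991874 266.00978627]
0 0 [207.84491151 253.48636652] [355.6720982 253.4998874]
0 0.005 [206.01399826 257.45005299] [357.43606943 257.47158137]
0 0.01 [204.10215513 261.60428638] [359.27839852 261.6348806 ]
0 0.015 [202.10474722 265.96139118] [361.20361078 266.00224935]
0 0.02 [200.01687955 270.53457722] [363.21649021 270.58705641]
0 0.025 [197.83339533 275.33798969] [365.32208225 275.40362776]
0 0.03 [195.54887867 280.38675594] [367.52569222 280.46729624]
0 0.035 [193.15766323 285.69702671] [369.83287814 285.79444596]
```

View pics/w7z.png

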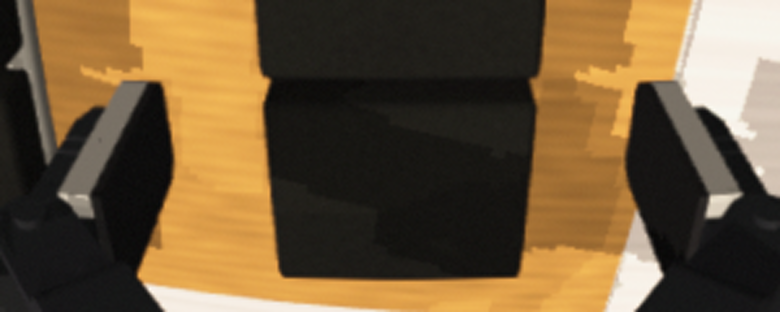

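Request:
apply_moves(dp=[[0.3,0,0],[0.3,0,0],[0.2,0,0],[0,0,0]], rotation=[[0,0,0],[0,0,0],[0,0,0],[0,0,0]], gripper=[1,1,1,1])

```text
t: 19.42
tool_pos: [0.4573, -0.3043, -0.0199]
tcp_rot: [-0.04, -0.705, -0.041, 0.706]
wrist_force: [0.2, 0.8, 0.2]
width: 0.0852
```

```bash
python3 -c "
from h import *
s,d=snap('scene','scene7.png')
im=cv2.imread('pics/scene7.png');cv2.imwrite('pics/scene7z.png',cv2.resize(im[220:300,70:170],None,fx=7,fy=7,interpolation=cv2.INTER_CUBIC))
plan([.4583,-.3045,.001],6.5-90)
"
```

```text
t 19.48 pos [ 0.4575 -0.3044 -0.0195] psi -83.4 w 0.0853 F [-0.2  0.2  0. ] j6 1.92 tilt x [-0.001  0.    -1.   ]
rot units [0.01 0.   0.  ]  dp units (after rot) [-0.82  0.01 -0.03]
```

View pics/scene7z.png

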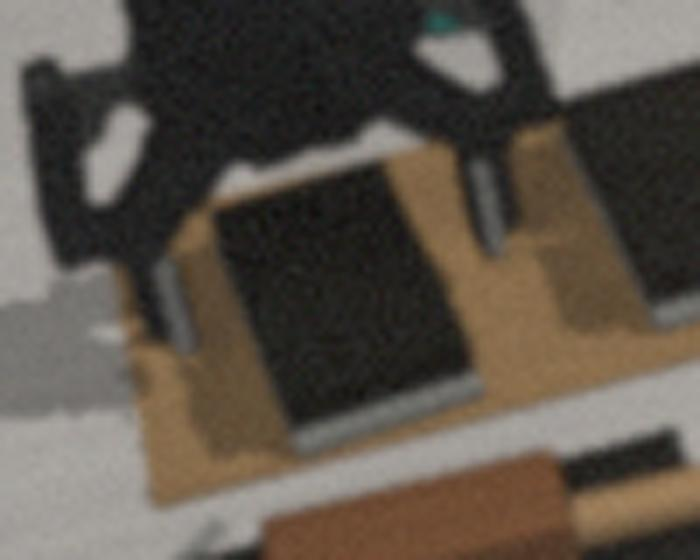

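Request:
apply_moves(dp=[[0,0,0],[0,0,0],[0,0,0],[0,0,0],[0,0,0],[0,0,0]], rotation=[[0,0,0],[0,0,0],[0,0,0],[0,0,0],[0,0,0],[0,0,0]], gripper=[-1,-1,-1,-1,-1,-1])

```text
t: 20.23
tool_pos: [0.458, -0.3045, -0.0186]
tcp_rot: [0.041, 0.706, 0.041, -0.706]
wrist_force: [-0.7, 0.7, 6.6]
width: 0.0546
```

```bash
python3 -c "
from h import *
s,d=snap('scene','scene7.png')
im=cv2.imread('pics/scene7.png');cv2.imwrite('pics/scene7z.png',cv2.resize(im[220:300,70:170],None,fx=7,fy=7,interpolation=cv2.INTER_CUBIC))
plan([.4583,-.3045,.001],6.5-90)
"
```

```text
t 20.27 pos [ 0.4581 -0.3045 -0.0186] psi -83.4 w 0.0549 F [-1.   0.6  5.5] j6 1.92 tilt x [ 0.001 -0.    -1.   ]
rot units [ 0.01 -0.   -0.  ]  dp units (after rot) [-0.78  0.   -0.01]
```

View pics/scene7z.png

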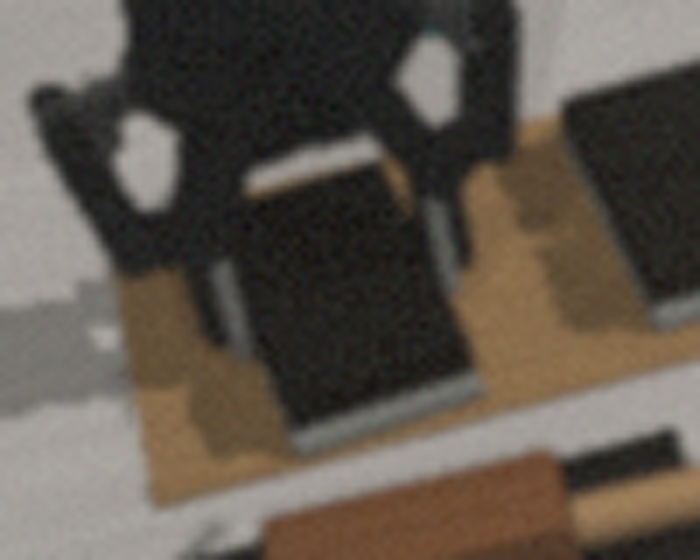

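Request:
apply_moves(dp=[[-0.3,0,0],[-0.6,0,0],[-0.9,0,0],[-0.9,0,0],[-0.9,0,0],[-0.9,0,0],[-0.9,0,0],[-0.9,0,0],[-0.9,0,0],[-0.9,0,0],[-0.3,0,0],[0,0,0]], rotation=[[0,0,0],[0,0,0],[0,0,0],[0,0,0],[0,0,0],[0,0,0],[0,0,0],[0,0,0],[0,0,0],[0,0,0],[0,0,0],[0,0,0]], gripper=[-1,-1,-1,-1,-1,-1,-1,-1,-1,-1,-1,-1])

```text
t: 21.78
tool_pos: [0.4577, -0.3043, 0.1911]
tcp_rot: [0.04, 0.706, 0.041, -0.706]
wrist_force: [-0.2, -1.1, -3.2]
width: 0.0546
```

```bash
python3 -c "
from h import *
plan([.43,.26,.19],2-90)
s,d=snap('wrist','w8.png')
s,d=snap('scene','s8.png')
"
```

```text
t 21.77 pos [ 0.4577 -0.3043  0.1911] psi -83.4 w 0.0546 F [-0.2 -1.1 -3.2] j6 1.92 tilt x [ 0.001  0.    -1.   ]
rot units [ 0.46 -0.    0.  ]  dp units (after rot) [  0.04 -22.6    0.32]
```

View pics/w8.png

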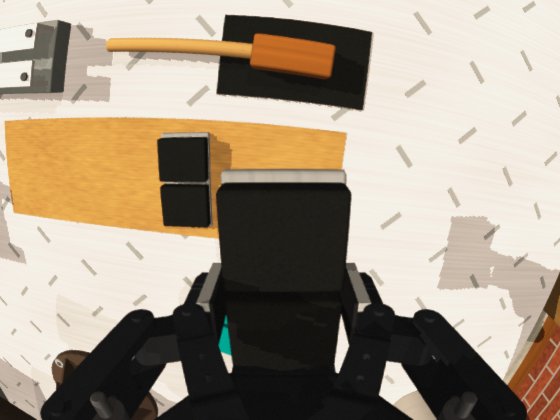

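View pics/s8.png

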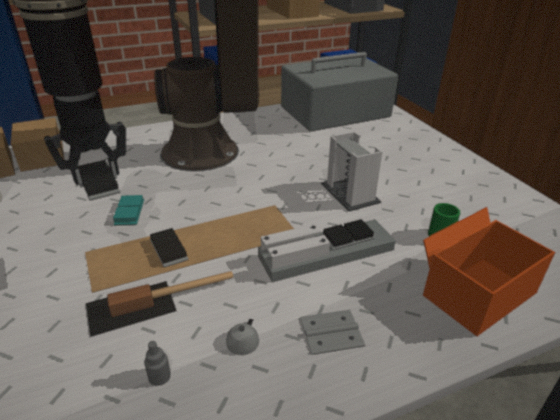

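```bash
python3 -c "
from h import *
s=r.state();t,M=tool(s);d=optics.get_image('wrist')
w=lambda u,v,k: (M.T@(fish(s,d,u,v,t[2]+k)-t)).round(4)
print('groove',w(285,290,.0426),'farblock',w(285,185,.0426),'plate far top',w(284,170,.0426-.015),w(284,184,.0426-.015))
plan([.40,.17,.19],2-90)
"
```

```text
groove [-0.0426  0.0017 -0.0037] farblock [-0.0427  0.0016 -0.0517] plate far top [-0.0277  0.0012 -0.0545] [-0.0277  0.0012 -0.0482]
t 21.93 pos [ 0.4571 -0.3041  0.1898] psi -83.4 w 0.0545 F [-0.1 -0.2 -3.8] j6 1.92 tilt x [-0.002  0.001 -1.   ]
rot units [0.46 0.01 0.01]  dp units (after rot) [-1.000e-02 -1.903e+01  1.620e+00]
```

Request:
apply_moves(dp=[[0,-0.6,0],[0,-1,0],[0,-1,0],[0,-1,0],[0,-1,0],[0,-1,0],[0,-1,0],[0,-1,0],[0,-1,0],[0,-1,0],[0,-1,0],[0,-1,0]], rotation=[[0.15,0,0],[0.15,0,0],[0.15,0,0],[0,0,0],[0,0,0],[0,0,0],[0,0,0],[0,0,0],[0,0,0],[0,0,0],[0,0,0],[0,0,0]], gripper=[-1,-1,-1,-1,-1,-1,-1,-1,-1,-1,-1,-1])

```text
t: 23.42
tool_pos: [0.4436, -0.0141, 0.1901]
tcp_rot: [-0.013, -0.707, -0.013, 0.707]
wrist_force: [0.4, 0.1, -3.2]
width: 0.0545
```

```bash
python3 -c "
from h import *
plan([.41,.17,.19],2-90)
"
```

```text
t 23.43 pos [ 0.4436 -0.0141  0.1901] psi -87.9 w 0.0545 F [ 0.4  0.1 -3.2] j6 1.19 tilt x [-0.001 -0.    -1.   ]
rot units [ 0.01  0.01 -0.  ]  dp units (after rot) [ 0.   -7.41  1.08]
```

Request:
apply_moves(dp=[[0,-0.9,0.12],[0,-0.9,0.12],[0,-0.9,0.12],[0,-0.9,0.12],[0,-0.9,0.12],[0,-0.9,0.12],[0,-0.9,0.12],[0,-0.8,0.12],[0,-0.3,0.12],[0,0,0],[0,0,0]], rotation=[[0,0,0],[0,0,0],[0,0,0],[0,0,0],[0,0,0],[0,0,0],[0,0,0],[0,0,0],[0,0,0],[0,0,0],[0,0,0]], gripper=[-1,-1,-1,-1,-1,-1,-1,-1,-1,-1,-1])

```text
t: 24.8
tool_pos: [0.4103, 0.1685, 0.1906]
tcp_rot: [-0.013, -0.707, -0.013, 0.707]
wrist_force: [-0.0, -0.3, -3.1]
width: 0.0545
```

```bash
python3 -c "
from h import *
s,d=snap('wrist','w9.png'); np.savez('w9.npz',**d)
plan([.3965,.31,.19],2-90)
"
```

```text
t 24.85 pos [0.4104 0.1685 0.1907] psi -87.9 w 0.0544 F [ 0.5  0.6 -2.4] j6 0.77 tilt x [-0. -0. -1.]
rot units [ 0.01  0.   -0.  ]  dp units (after rot) [ 0.03 -5.68  0.36]
```

View pics/w9.png

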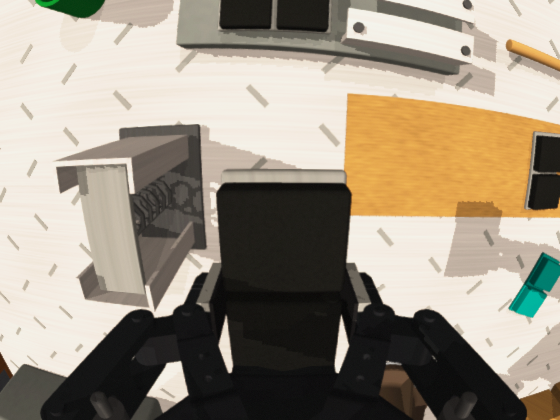

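```bash
python3 -c "
import cv2
im=cv2.imread('pics/w9.png');cv2.imwrite('pics/w9z.png',cv2.resize(im[140:320,40:220],(600,600),interpolation=cv2.INTER_CUBIC))
"
```

```text
(no output)
```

View pics/w9z.png

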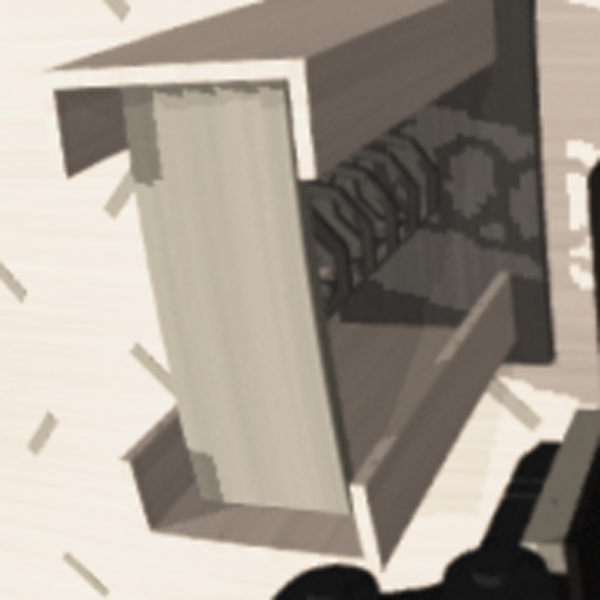

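```bash
python3 -c "
from h import *
d=dict(np.load('w9.npz'));s=r.state()
f=lambda u,v,z=.15: np.round(fish(s,d,40+u/3.3333,140+v/3.3333,z),4)
for n,p in dict(farOutL=(48,72),farOutR=(306,58),farInR=(288,82),farInL=(57,91),nearInL=(150,530),nearInR=(363,556),nearOutR=(382,568),gR=(352,485),gRfar=(300,180),gLnear=(125,458),gLfar=(66,177)).items(): print(n,f(*p))
for n,p in dict(pFR=(285,98),pFL=(124,90),pNR=(350,513),pNL=(203,500)).items(): print(n,f(*p,.135))
"
```

```text
farOutL [0.4559 0.3449 0.15  ]
farOutR [0.4575 0.2735 0.15  ]
farInR [0.4524 0.2782 0.15  ]
farInL [0.4514 0.3427 0.15  ]
nearInL [0.3326 0.3416 0.15  ]
nearInR [0.3341 0.2762 0.15  ]
nearOutR [0.331  0.2716 0.15  ]
gR [0.3553 0.2754 0.15  ]
gRfar [0.4311 0.2775 0.15  ]
gLnear [0.355  0.3434 0.15  ]
gLfar [0.4307 0.3436 0.15  ]
pFR [0.4457 0.2872 0.135 ]
pFL [0.4481 0.3332 0.135 ]
pNR [0.3362 0.2852 0.135 ]
pNL [0.3344 0.3316 0.135 ]
```

```bash
python3 -c "
from h import *
d=dict(np.load('w9.npz'));s=r.state();t,M=tool(s)
im=d['pixels'][:,:,::-1]
cv2.imwrite('pics/w9y.png',cv2.resize(im[160:310,210:360],(600,600),interpolation=cv2.INTER_CUBIC))
w=lambda u,v,k: (M.T@(fish(s,d,u,v,t[2]+k)-t)).round(4)
for v in (169,170,171): print(v,w(284,v,.0206))
for v in (184,185,186): print(v,w(284,v,.0426))
for v in (289,290,291,292): print(v,w(284,v,.0426))
"
```

```text
169 [-0.0206  0.0013 -0.0535]
170 [-0.0206  0.0013 -0.053 ]
171 [-0.0206  0.0013 -0.0526]
184 [-0.0426  0.0012 -0.0522]
185 [-0.0426  0.0012 -0.0518]
186 [-0.0426  0.0012 -0.0514]
289 [-0.0426  0.0012 -0.0043]
290 [-0.0426  0.0012 -0.0037]
291 [-0.0426  0.0012 -0.0032]
292 [-0.0426  0.0012 -0.0026]
```

View pics/w9y.png

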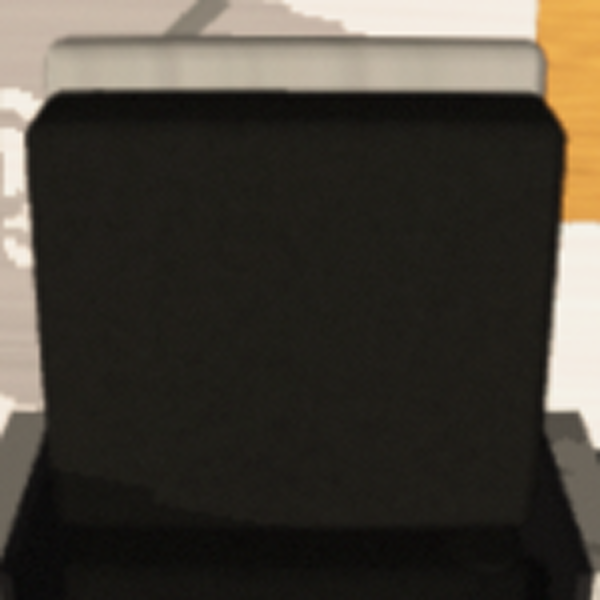

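```bash
python3 -c "
from h import *
plan([.3932,.3097,.19],1.5-90)
"
```

```text
t 24.85 pos [0.4104 0.1685 0.1907] psi -87.9 w 0.0544 F [ 0.5  0.6 -2.4] j6 0.77 tilt x [-0. -0. -1.]
rot units [ 0.06  0.   -0.  ]  dp units (after rot) [ 0.03 -5.66  0.54]
```

Request:
apply_moves(dp=[[0,-0.6,0.05],[0,-0.9,0.1],[0,-0.9,0.1],[0,-0.9,0.1],[0,-0.9,0.1],[0,-0.8,0.04],[0,-0.6,0],[0,0,0],[0,0,0]], rotation=[[0.04,0,0],[0,0,0],[0,0,0],[0,0,0],[0,0,0],[0,0,0],[0,0,0],[0,0,0],[0,0,0]], gripper=[-1,-1,-1,-1,-1,-1,-1,-1,-1])

```text
t: 25.98
tool_pos: [0.3938, 0.3083, 0.1906]
tcp_rot: [-0.01, -0.707, -0.01, 0.707]
wrist_force: [-0.2, 0.3, -1.8]
width: 0.0547
```

```bash
python3 -c "
from h import *
plan([.3932,.3097,.135],1.5-90)
"
```

```text
t 25.98 pos [0.3938 0.3083 0.1906] psi -88.3 w 0.0547 F [-0.2  0.3 -1.8] j6 0.54 tilt x [-0. -0. -1.]
rot units [ 0.02  0.   -0.  ]  dp units (after rot) [ 2.23 -0.06  0.02]
```

Lower to just above the rim, then check.

Request:
apply_moves(dp=[[0.6,-0.06,0.02],[0.8,0,0],[0.6,0,0],[0.2,0,0],[0,0,0],[0,0,0]], rotation=[[0.02,0,0],[0,0,0],[0,0,0],[0,0,0],[0,0,0],[0,0,0]], gripper=[-1,-1,-1,-1,-1,-1])

```text
t: 26.72
tool_pos: [0.3937, 0.3105, 0.1364]
tcp_rot: [0.009, 0.707, 0.009, -0.707]
wrist_force: [-0.3, -0.6, -2.7]
width: 0.0548
```

```bash
python3 -c "
from h import *
plan([.3932,.3097,.135],1.5-90)
s,d=snap('wrist','w10.png')
s,d=snap('scene','s10.png')
im=d['pixels'][:,:,::-1];cv2.imwrite('pics/s10z.png',cv2.resize(im[100:220,300:420],(600,600),interpolation=cv2.INTER_CUBIC))
"
```

```text
t 26.73 pos [0.3937 0.3105 0.1364] psi -88.5 w 0.0548 F [-0.3 -0.6 -2.7] j6 0.54 tilt x [ 0.001  0.001 -1.   ]
rot units [-0. -0.  0.]  dp units (after rot) [0.06 0.03 0.02]
```

View pics/w10.png

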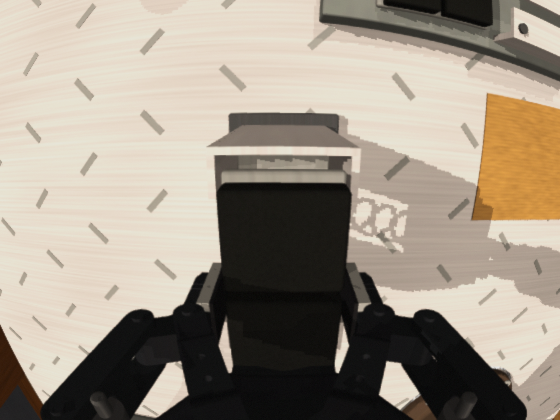

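View pics/s10z.png

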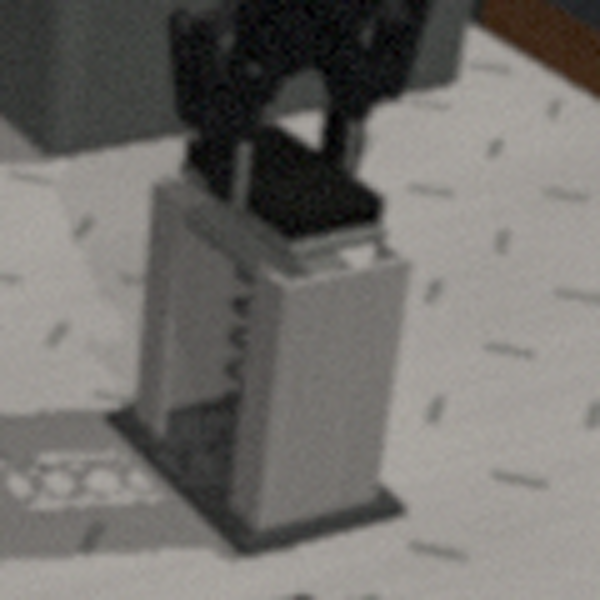

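```bash
python3 -c "
from h import *
s,d=snap('wrist','x.png')
im=d['pixels'][:,:,::-1]
cv2.imwrite('pics/w10z.png',cv2.resize(im[130:200,200:370],None,fx=4.7,fy=4.7,interpolation=cv2.INTER_CUBIC))
t,M=tool(s)
for v in (153,154,155,156,157,158): print(v,(M.T@(fish(s,d,285,v,.15)-t)).round(4))
for v in (169,170,171): print(v,(M.T@(fish(s,d,284,v,t[2]+.0206)-t)).round(4))
for u in (208,361): print(u,(M.T@(fish(s,d,u,147,.15)-t)).round(4))
"
```

```text
153 [-0.0136  0.0017 -0.0597]
154 [-0.0136  0.0017 -0.0593]
155 [-0.0136  0.0017 -0.0588]
156 [-0.0136  0.0018 -0.0583]
157 [-0.0136  0.0018 -0.0578]
158 [-0.0136  0.0018 -0.0573]
169 [-0.0206  0.0013 -0.0535]
170 [-0.0206  0.0013 -0.053 ]
171 [-0.0206  0.0013 -0.0526]
208 [-0.0135 -0.0349 -0.0631]
361 [-0.0136  0.038  -0.0632]
```

View pics/w10z.png

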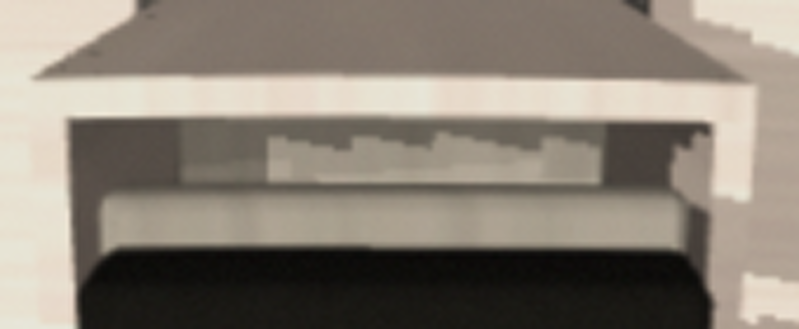

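Request:
apply_moves(dp=[[0.3,0,0],[0.3,0,0],[0.3,0,0],[0.2,0,0],[0.2,0,0],[0,0,0]], rotation=[[0,0,0],[0,0,0],[0,0,0],[0,0,0],[0,0,0],[0,0,0]], gripper=[-1,-1,-1,-1,-1,-1])

```text
t: 27.62
tool_pos: [0.3933, 0.31, 0.103]
tcp_rot: [-0.009, -0.707, -0.009, 0.707]
wrist_force: [-0.5, -0.7, -1.1]
width: 0.0547
```

Request:
apply_moves(dp=[[0.2,0,0],[0.15,0,0],[0,0,0],[0,0,0],[0,0,0],[0,0,0],[0,0,0],[0,0,0]], rotation=[[0,0,0],[0,0,0],[0,0,0],[0,0,0],[0,0,0],[0,0,0],[0,0,0],[0,0,0]], gripper=[-1,-1,-1,0.2,0.4,0.6,1,1])

```text
t: 28.62
tool_pos: [0.3934, 0.3102, 0.0946]
tcp_rot: [0.009, 0.707, 0.009, -0.707]
wrist_force: [0.3, -0.8, -0.1]
width: 0.0854
```

Request:
apply_moves(dp=[[-0.4,0,0],[-0.8,0,0],[-0.9,0,0],[-0.9,0,0],[-0.9,0,0],[-0.3,0,0],[0,0,0]], rotation=[[0,0,0],[0,0,0],[0,0,0],[0,0,0],[0,0,0],[0,0,0],[0,0,0]], gripper=[1,1,1,1,1,1,1])

```text
t: 29.5
tool_pos: [0.3934, 0.3102, 0.1998]
tcp_rot: [0.009, 0.707, 0.009, -0.707]
wrist_force: [0.3, -0.1, -0.8]
width: 0.0852
```

```bash
python3 -c "
from h import *
plan([.444,-.193,.19],5-90)
s,d=snap('wrist','w11.png')
s,d=snap('scene','s11.png')
im=d['pixels'][:,:,::-1];cv2.imwrite('pics/s11z.png',cv2.resize(im[100:220,300:420],(600,600),interpolation=cv2.INTER_CUBIC))
"
```

```text
t 29.5 pos [0.3934 0.3102 0.1998] psi -88.5 w 0.0852 F [ 0.3 -0.1 -0.8] j6 0.54 tilt x [ 0.     0.001 -1.   ]
rot units [-0.35 -0.    0.  ]  dp units (after rot) [ 0.39 20.23 -0.26]
```

View pics/w11.png

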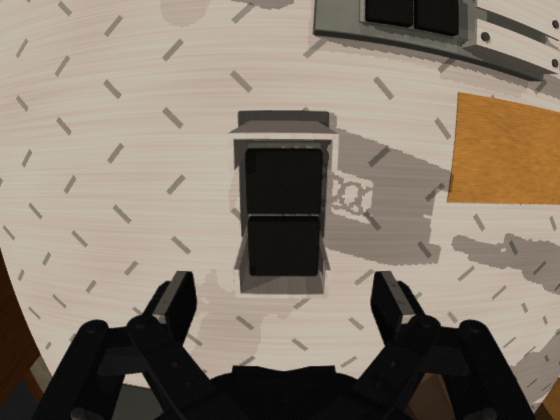

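View pics/s11z.png

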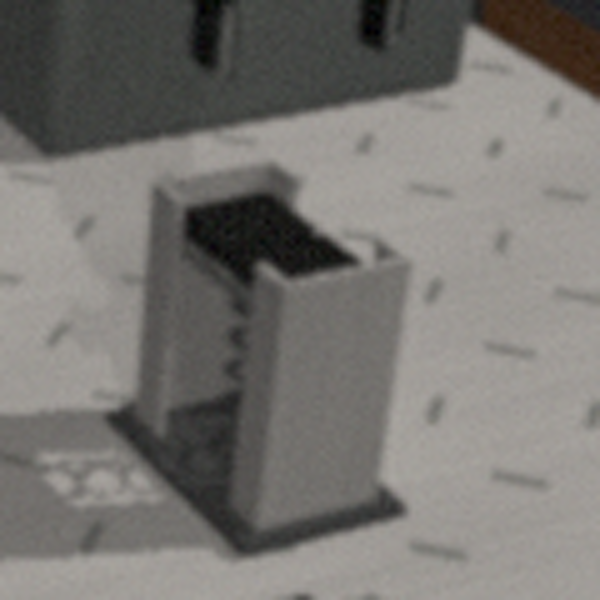

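Request:
apply_moves(dp=[[0,0.6,0],[0,1,0],[0,1,0],[0,1,0],[0,1,0],[0,1,0],[0,1,0],[0,1,0],[0,1,0],[0,1,0],[0,1,0]], rotation=[[0,0,0],[0,0,0],[0,0,0],[0,0,0],[0,0,0],[0,0,0],[0,0,0],[0,0,0],[0,0,0],[0,0,0],[0,0,0]], gripper=[1,1,1,1,1,1,1,1,1,1,1])

```text
t: 30.98
tool_pos: [0.3997, 0.0433, 0.1997]
tcp_rot: [0.009, 0.707, 0.009, -0.707]
wrist_force: [0.3, 0.7, -0.0]
width: 0.0854
```

Request:
apply_moves(dp=[[0.1,1,-0.15],[0.1,1,-0.15],[0.1,1,-0.15],[0.2,1,-0.15],[0.2,1,-0.15],[0.2,1,-0.15],[0.2,1,-0.1],[0.2,1,0],[0,1,0],[0,0.6,0],[0,0,0],[0,0,0]], rotation=[[-0.1,0,0],[-0.1,0,0],[-0.15,0,0],[0,0,0],[0,0,0],[0,0,0],[0,0,0],[0,0,0],[0,0,0],[0,0,0],[0,0,0],[0,0,0]], gripper=[1,1,1,1,1,1,1,1,1,1,1,1])

```text
t: 32.48
tool_pos: [0.4425, -0.1923, 0.1672]
tcp_rot: [0.031, 0.707, 0.031, -0.706]
wrist_force: [0.2, 0.4, -0.4]
width: 0.0849
```

```bash
python3 -c "
from h import *
plan([.4455,-.197,.16],5-90)
s,d=snap('wrist','w12.png');np.savez('w12.npz',**d)
cv2.imwrite('pics/w12z.png',cv2.resize(d['pixels'][120:340,150:450,::-1],None,fx=2.6,fy=2.6,interpolation=cv2.INTER_CUBIC))
"
```

```text
t 32.48 pos [ 0.4425 -0.1923  0.1672] psi -85.0 w 0.0849 F [ 0.2  0.4 -0.4] j6 1.66 tilt x [ 0.  0. -1.]
rot units [-0. -0.  0.]  dp units (after rot) [ 0.29  0.2  -0.1 ]
```

View pics/w12z.png

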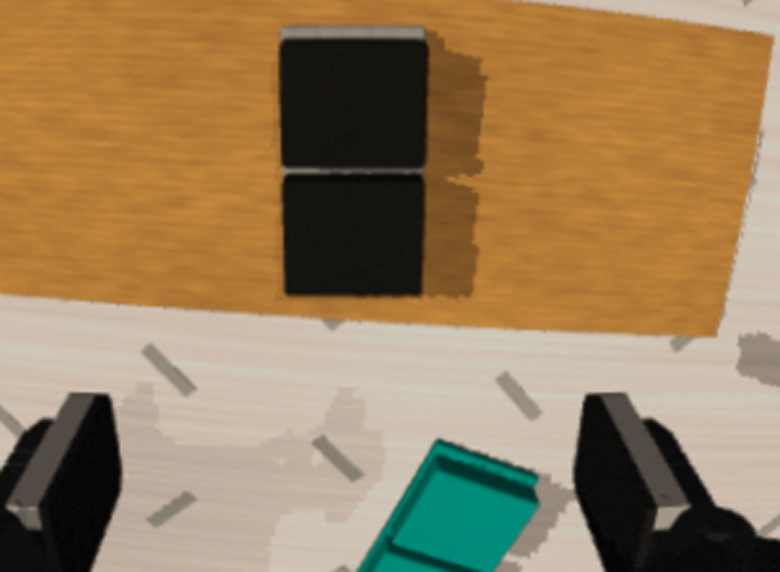

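```bash
python3 -c "
from h import *
d=dict(np.load('w12.npz'))
s=r.state()
f=lambda u,v,z: np.round(fish(s,d,150+u/2.6,120+v/2.6,z),4)
g=f(354,171,.023);print('groove',g,'far',f(354,41,.024),'near',f(354,297,.024))
plan([g[0]-.0002,g[1]+.001,-.0195],5-90)
"
```

```text
groove [ 0.4447 -0.1956  0.023 ] far [ 0.4939 -0.1912  0.024 ] near [ 0.3935 -0.2002  0.024 ]
t 32.52 pos [ 0.4426 -0.1921  0.1672] psi -85.0 w 0.0857 F [ 0.7  0.3 -0.7] j6 1.66 tilt x [ 0.  0. -1.]
rot units [-0. -0.  0.]  dp units (after rot) [ 7.47  0.11 -0.07]
```

Request:
apply_moves(dp=[[0.5,0.11,-0.07],[0.9,0,0],[0.9,0,0],[0.9,0,0],[0.9,0,0],[0.9,0,0],[0.9,0,0],[0.8,0,0],[0.5,0,0],[0.22,0,0],[0,0,0],[0,0,0]], rotation=[[0,0,0],[0,0,0],[0,0,0],[0,0,0],[0,0,0],[0,0,0],[0,0,0],[0,0,0],[0,0,0],[0,0,0],[0,0,0],[0,0,0]], gripper=[1,1,1,1,1,1,1,1,1,1,1,1])

```text
t: 34.02
tool_pos: [0.4452, -0.195, -0.0179]
tcp_rot: [0.031, 0.707, 0.031, -0.706]
wrist_force: [0.3, 0.1, -0.1]
width: 0.0855
```

Request:
apply_moves(dp=[[0,0,0],[0,0,0],[0,0,0],[0,0,0],[0,0,0],[0,0,0]], rotation=[[0,0,0],[0,0,0],[0,0,0],[0,0,0],[0,0,0],[0,0,0]], gripper=[-1,-1,-1,-1,-1,-1])

```text
t: 34.78
tool_pos: [0.4452, -0.195, -0.0176]
tcp_rot: [0.031, 0.707, 0.031, -0.706]
wrist_force: [-1.4, 1.3, 8.1]
width: 0.0548
```

Gripped. Lift to 0.19.

Request:
apply_moves(dp=[[-0.3,0,0],[-0.6,0,0],[-0.9,0,0],[-0.9,0,0],[-0.9,0,0],[-0.9,0,0],[-0.9,0,0],[-0.9,0,0],[-0.9,0,0],[-0.9,0,0],[-0.3,0,0],[0,0,0]], rotation=[[0,0,0],[0,0,0],[0,0,0],[0,0,0],[0,0,0],[0,0,0],[0,0,0],[0,0,0],[0,0,0],[0,0,0],[0,0,0],[0,0,0]], gripper=[-1,-1,-1,-1,-1,-1,-1,-1,-1,-1,-1,-1])

```text
t: 36.28
tool_pos: [0.4445, -0.1948, 0.1914]
tcp_rot: [0.03, 0.707, 0.031, -0.706]
wrist_force: [-0.2, 0.4, -3.9]
width: 0.0545
```

```bash
python3 -c "
from h import *
plan([.3934,.3102,.19],1.5-90)
s,d=snap('wrist','w13.png')
"
```

```text
t 36.27 pos [ 0.4445 -0.1948  0.1914] psi -85.0 w 0.0545 F [-0.2  0.4 -3.9] j6 1.66 tilt x [ 0.  0. -1.]
rot units [ 0.35 -0.    0.  ]  dp units (after rot) [  0.06 -20.25   1.51]
```

View pics/w13.png

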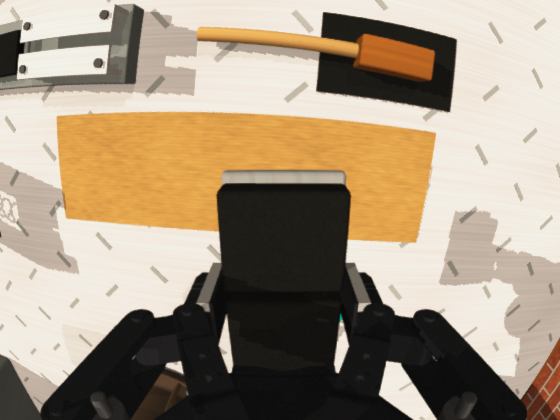

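Request:
apply_moves(dp=[[0,-0.6,0.1],[0,-1,0.1],[0,-1,0.1],[0,-1,0.1],[0,-1,0.1],[0,-1,0.1],[0,-1,0.1],[0,-1,0.1],[0,-1,0.1],[0,-1,0.1],[0,-1,0.1],[0,-1,0.1]], rotation=[[0.12,0,0],[0.12,0,0],[0.11,0,0],[0,0,0],[0,0,0],[0,0,0],[0,0,0],[0,0,0],[0,0,0],[0,0,0],[0,0,0],[0,0,0]], gripper=[-1,-1,-1,-1,-1,-1,-1,-1,-1,-1,-1,-1])

```text
t: 37.83
tool_pos: [0.404, 0.0942, 0.1904]
tcp_rot: [-0.009, -0.706, -0.009, 0.708]
wrist_force: [0.7, -0.1, -3.5]
width: 0.0546
```

Request:
apply_moves(dp=[[0,-1,0.05],[0,-1,0.05],[0,-1,0.05],[0,-1,0.05],[0,-1,0],[0,-1,0],[0,-1,0],[0,-0.9,0],[0,-0.5,0],[0,0,0],[0,0,0]], rotation=[[0,0,0],[0,0,0],[0,0,0],[0,0,0],[0,0,0],[0,0,0],[0,0,0],[0,0,0],[0,0,0],[0,0,0],[0,0,0]], gripper=[-1,-1,-1,-1,-1,-1,-1,-1,-1,-1,-1])

```text
t: 39.2
tool_pos: [0.3943, 0.3031, 0.1914]
tcp_rot: [-0.009, -0.707, -0.009, 0.707]
wrist_force: [-0.1, -0.6, -3.7]
width: 0.0547
```

```bash
python3 -c "
from h import *
plan([.3934,.3102,.137],1.5-90)
"
```

```text
t 39.2 pos [0.3943 0.3031 0.1914] psi -88.5 w 0.0547 F [-0.1 -0.6 -3.7] j6 0.55 tilt x [-0. -0. -1.]
rot units [-0.  0. -0.]  dp units (after rot) [ 2.18 -0.29  0.03]
```

Request:
apply_moves(dp=[[0.5,-0.29,0.03],[0.8,0,0],[0.6,0,0],[0.28,0,0],[0,0,0],[0,0,0]], rotation=[[0,0,0],[0,0,0],[0,0,0],[0,0,0],[0,0,0],[0,0,0]], gripper=[-1,-1,-1,-1,-1,-1])

```text
t: 39.95
tool_pos: [0.3938, 0.3111, 0.1376]
tcp_rot: [0.009, 0.707, 0.009, -0.707]
wrist_force: [-0.2, -0.4, -3.1]
width: 0.0545
```

```bash
python3 -c "
from h import *
plan([.3934,.3102,.137],1.5-90)
s,d=snap('wrist','w14.png')
im=d['pixels'][:,:,::-1]
cv2.imwrite('pics/w14z.png',cv2.resize(im[130:200,200:370],None,fx=4.7,fy=4.7,interpolation=cv2.INTER_CUBIC))
"
```

```text
t 39.95 pos [0.3938 0.3111 0.1376] psi -88.5 w 0.0545 F [-0.2 -0.4 -3.1] j6 0.54 tilt x [ 0.001  0.001 -1.   ]
rot units [-0. -0.  0.]  dp units (after rot) [0.02 0.04 0.02]
```

View pics/w14z.png

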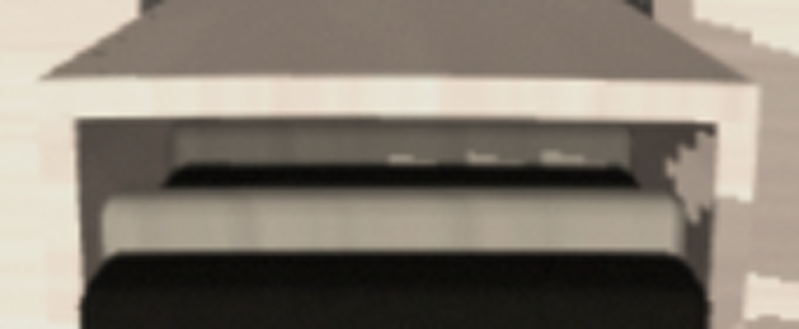

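Request:
apply_moves(dp=[[0.3,0.04,0.02],[0.3,0,0],[0.3,0,0],[0.2,0,0],[0.2,0,0],[0,0,0]], rotation=[[0,0,0],[0,0,0],[0,0,0],[0,0,0],[0,0,0],[0,0,0]], gripper=[-1,-1,-1,-1,-1,-1])

```text
t: 40.75
tool_pos: [0.393, 0.3096, 0.1042]
tcp_rot: [-0.009, -0.707, -0.009, 0.707]
wrist_force: [-2.0, -0.8, -0.2]
width: 0.0546
```

Request:
apply_moves(dp=[[0.2,0,0],[0.15,0,0],[0,0,0],[0,0,0]], rotation=[[0,0,0],[0,0,0],[0,0,0],[0,0,0]], gripper=[-1,-1,-1,-1])

```text
t: 41.25
tool_pos: [0.3932, 0.3099, 0.096]
tcp_rot: [0.009, 0.707, 0.009, -0.707]
wrist_force: [0.8, 0.4, 0.3]
width: 0.0541
```

Request:
apply_moves(dp=[[0,0,0],[0,0,0],[0,0,0],[0,0,0],[0,0,0],[-0.4,0,0],[-0.8,0,0],[-0.9,0,0],[-0.9,0,0],[-0.9,0,0],[-0.3,0,0],[0,0,0]], rotation=[[0,0,0],[0,0,0],[0,0,0],[0,0,0],[0,0,0],[0,0,0],[0,0,0],[0,0,0],[0,0,0],[0,0,0],[0,0,0],[0,0,0]], gripper=[0.2,0.4,0.6,1,1,1,1,1,1,1,1,1])

```text
t: 42.75
tool_pos: [0.393, 0.3099, 0.2011]
tcp_rot: [0.009, 0.707, 0.009, -0.707]
wrist_force: [-0.7, 0.0, -0.1]
width: 0.0854
```

```bash
python3 -c "
from h import *
s,d=snap('wrist','w15.png')
s,d=snap('scene','s15.png');np.savez('s15.npz',**d)
im=d['pixels'][:,:,::-1];cv2.imwrite('pics/s15z.png',cv2.resize(im[120:300,240:440],(667,600),interpolation=cv2.INTER_CUBIC))
"
```

```text
(no output)
```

View pics/w15.png

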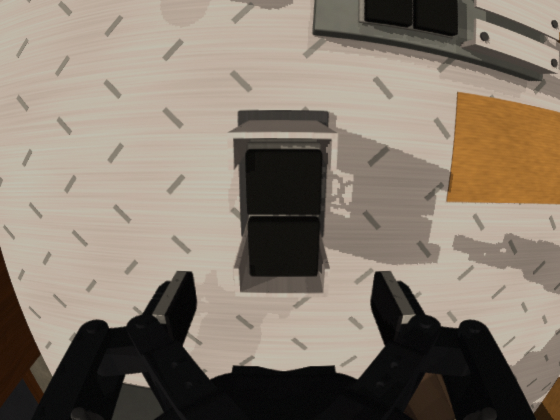

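View pics/s15z.png

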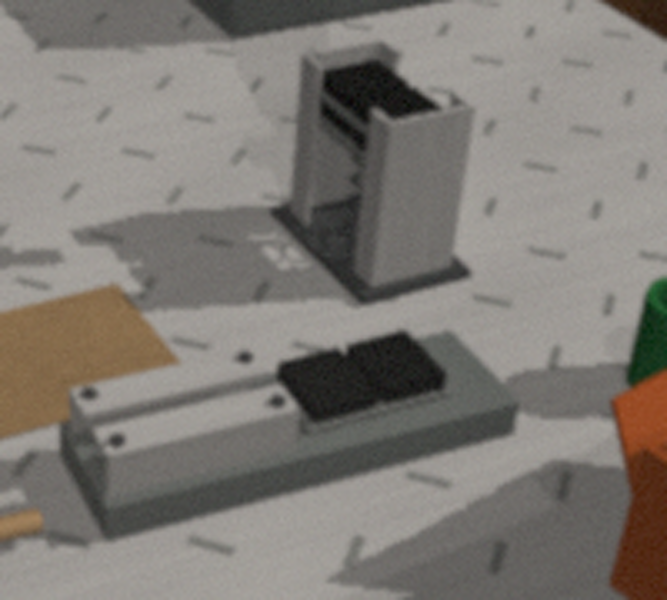

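Request:
apply_moves(dp=[[0,0,0],[0,0,0],[0,0,0],[0,0,0],[0,0,0],[0,0,0],[0,0,0],[0,0,0],[0,0,0],[0,0,0],[0,0,0]], rotation=[[0.93,0,0],[0.93,0,0],[0.93,0,0],[0.93,0,0],[0.93,0,0],[0.93,0,0],[0.93,0,0],[0.93,0,0],[0.93,0,0],[0.93,0,0],[0,0,0]], gripper=[1,1,1,1,1,1,1,1,1,1,1])

```text
t: 44.22
tool_pos: [0.3928, 0.3094, 0.1998]
tcp_rot: [0.506, -0.494, 0.507, 0.493]
wrist_force: [0.5, 0.6, -0.2]
width: 0.0852
```

```bash
python3 -c "
from h import *
plan([.594,.182,.20],-2)
"
```

```text
t 44.23 pos [0.3928 0.3094 0.1998] psi 178.5 w 0.0852 F [ 0.5  0.6 -0.2] j6 -1.09 tilt x [-0.001 -0.001 -1.   ]
rot units [ 0.05 -0.01 -0.01]  dp units (after rot) [-0.01 -8.22 -4.81]
```

Request:
apply_moves(dp=[[0,-0.6,-0.35],[0,-0.95,-0.56],[0,-0.95,-0.56],[0,-0.95,-0.56],[0,-0.95,-0.56],[0,-0.95,-0.56],[0,-0.95,-0.56],[0,-0.95,-0.55],[0,-0.7,-0.4],[0,-0.27,-0.15],[0,0,0],[0,0,0]], rotation=[[0.05,0,0],[0,0,0],[0,0,0],[0,0,0],[0,0,0],[0,0,0],[0,0,0],[0,0,0],[0,0,0],[0,0,0],[0,0,0],[0,0,0]], gripper=[1,1,1,1,1,1,1,1,1,1,1,1])

```text
t: 45.72
tool_pos: [0.5938, 0.1828, 0.2009]
tcp_rot: [0.509, -0.491, 0.508, 0.491]
wrist_force: [-0.5, -0.3, 0.2]
width: 0.0857
```

```bash
python3 -c "
from h import *
plan([.594,.182,.20],-2)
s,d=snap('wrist','w16.png');np.savez('w16.npz',**d)
cv2.imwrite('pics/w16z.png',cv2.resize(d['pixels'][100:320,150:450,::-1],None,fx=2.6,fy=2.6,interpolation=cv2.INTER_CUBIC))
"
```

```text
t 45.73 pos [0.5938 0.1828 0.2009] psi 178.0 w 0.0857 F [-0.5 -0.3  0.2] j6 -0.65 tilt x [ 0.  0. -1.]
rot units [ 0.  0. -0.]  dp units (after rot) [ 0.04 -0.01 -0.03]
```

View pics/w16z.png

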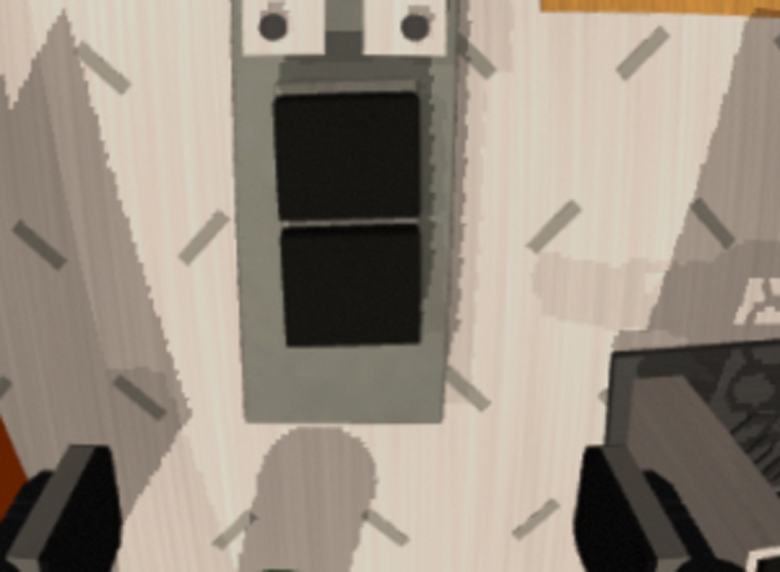

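```bash
python3 -c "
from h import *
d=dict(np.load('w16.npz'))
s=r.state()
f=lambda u,v,z: np.round(fish(s,d,150+u/2.6,100+v/2.6,z),4)
g=f(350,222,.051);a=f(347.5,94,.052);b=f(353.5,345,.052);print('groove',g,a,b,np.degrees(np.arctan2(b[1]-a[1],b[0]-a[0])))
print(f(274,222,.051),f(421,222,.051))
D=b-a; y=np.degrees(np.arctan2(D[1],D[0]))-90
plan([g[0],g[1],.0105],y)
"
```

```text
groove [0.5923 0.1813 0.051 ] [0.5916 0.1318 0.052 ] [0.5926 0.2323 0.052 ] 89.42991155500111
[0.6217 0.1802 0.051 ] [0.5649 0.1822 0.051 ]
t 45.77 pos [0.5938 0.183  0.201 ] psi 178.0 w 0.0856 F [-0.4  0.7 -0.5] j6 -0.65 tilt x [ 0.  0. -1.]
rot units [-0.14  0.    0.  ]  dp units (after rot) [ 7.62  0.06 -0.07]
```

Request:
apply_moves(dp=[[0.5,0.06,-0.07],[0.9,0,0],[0.9,0,0],[0.9,0,0],[0.9,0,0],[0.9,0,0],[0.9,0,0],[0.8,0,0],[0.6,0,0],[0.3,0,0],[0,0,0],[0,0,0]], rotation=[[-0.14,0,0],[0,0,0],[0,0,0],[0,0,0],[0,0,0],[0,0,0],[0,0,0],[0,0,0],[0,0,0],[0,0,0],[0,0,0],[0,0,0]], gripper=[1,1,1,1,1,1,1,1,1,1,1,1])

```text
t: 47.28
tool_pos: [0.5932, 0.1811, 0.0115]
tcp_rot: [0.503, -0.497, 0.502, 0.497]
wrist_force: [1.6, 0.3, -0.8]
width: 0.0852
```

Request:
apply_moves(dp=[[0,0,0],[0,0,0],[0,0,0],[0,0,0],[0,0,0],[0,0,0]], rotation=[[0,0,0],[0,0,0],[0,0,0],[0,0,0],[0,0,0],[0,0,0]], gripper=[-1,-1,-1,-1,-1,-1])

```text
t: 48.02
tool_pos: [0.5933, 0.181, 0.0117]
tcp_rot: [0.503, -0.498, 0.502, 0.497]
wrist_force: [-0.7, -0.6, 6.2]
width: 0.0546
```

Request:
apply_moves(dp=[[-0.3,0,0],[-0.6,0,0],[-0.9,0,0],[-0.9,0,0],[-0.9,0,0],[-0.9,0,0],[-0.9,0,0],[-0.9,0,0],[-0.7,0,0],[-0.3,0,0],[0,0,0]], rotation=[[0,0,0],[0,0,0],[0,0,0],[0,0,0],[0,0,0],[0,0,0],[0,0,0],[0,0,0],[0,0,0],[0,0,0],[0,0,0]], gripper=[-1,-1,-1,-1,-1,-1,-1,-1,-1,-1,-1])

```text
t: 49.4
tool_pos: [0.5926, 0.1809, 0.1935]
tcp_rot: [0.503, -0.497, 0.503, 0.497]
wrist_force: [-0.4, -0.1, -4.0]
width: 0.0548
```

Request:
apply_moves(dp=[[0,0,0],[0,0,0],[0,0,0],[0,0,0],[0,0,0],[0,0,0],[0,0,0],[0,0,0],[0,0,0],[0,0,0],[0,0,0],[0,0,0]], rotation=[[-0.4,0,0],[-0.88,0,0],[-0.88,0,0],[-0.88,0,0],[-0.88,0,0],[-0.88,0,0],[-0.88,0,0],[-0.88,0,0],[-0.88,0,0],[-0.88,0,0],[-0.88,0,0],[0,0,0]], gripper=[-1,-1,-1,-1,-1,-1,-1,-1,-1,-1,-1,-1])

```text
t: 50.9
tool_pos: [0.5922, 0.1805, 0.1921]
tcp_rot: [-0.008, -0.706, -0.008, 0.708]
wrist_force: [-0.2, -0.4, -2.9]
width: 0.0544
```

```bash
python3 -c "
from h import *
plan([.3934,.3102,.195],1.5-90)
s,d=snap('wrist','w17.png')
"
```

```text
t 50.9 pos [0.5922 0.1805 0.1921] psi -88.7 w 0.0544 F [-0.2 -0.4 -2.9] j6 0.98 tilt x [-0.002 -0.001 -1.   ]
rot units [-0.02  0.01 -0.  ]  dp units (after rot) [-0.12 -5.39  7.81]
```

View pics/w17.png

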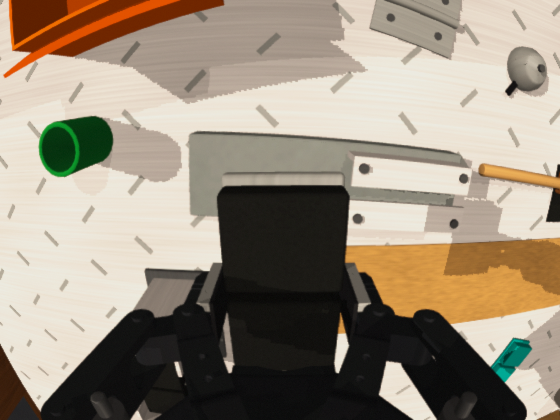

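Request:
apply_moves(dp=[[-0.1,-0.4,0.6],[0,-0.6,0.9],[0,-0.6,0.9],[0,-0.6,0.9],[0,-0.6,0.9],[0,-0.6,0.9],[0,-0.6,0.9],[0,-0.6,0.9],[0,-0.5,0.6],[0,-0.3,0.3],[0,0,0],[0,0,0]], rotation=[[-0.02,0,0],[0,0,0],[0,0,0],[0,0,0],[0,0,0],[0,0,0],[0,0,0],[0,0,0],[0,0,0],[0,0,0],[0,0,0],[0,0,0]], gripper=[-1,-1,-1,-1,-1,-1,-1,-1,-1,-1,-1,-1])

```text
t: 52.45
tool_pos: [0.3943, 0.3102, 0.1958]
tcp_rot: [0.01, 0.707, 0.01, -0.707]
wrist_force: [0.2, -0.4, -2.5]
width: 0.0546
```

```bash
python3 -c "
from h import *
plan([.3934,.3102,.139],1.5-90)
"
```

```text
t 52.45 pos [0.3943 0.3102 0.1958] psi -88.4 w 0.0546 F [ 0.2 -0.4 -2.5] j6 0.54 tilt x [ 0. -0. -1.]
rot units [ 0.01 -0.   -0.  ]  dp units (after rot) [ 2.27 -0.    0.03]
```

Request:
apply_moves(dp=[[0.5,0,0.03],[0.8,0,0],[0.65,0,0],[0.3,0,0],[0,0,0],[0,0,0]], rotation=[[0,0,0],[0,0,0],[0,0,0],[0,0,0],[0,0,0],[0,0,0]], gripper=[-1,-1,-1,-1,-1,-1])

```text
t: 53.2
tool_pos: [0.3937, 0.3107, 0.14]
tcp_rot: [0.01, 0.707, 0.01, -0.707]
wrist_force: [-0.2, 0.5, -3.3]
width: 0.0546
```

```bash
python3 -c "
from h import *
plan([.3934,.3102,.137],1.5-90)
s,d=snap('wrist','w18.png')
im=d['pixels'][:,:,::-1]
cv2.imwrite('pics/w18z.png',cv2.resize(im[130:200,200:370],None,fx=4.7,fy=4.7,interpolation=cv2.INTER_CUBIC))
"
```

```text
t 53.2 pos [0.3937 0.3107 0.14  ] psi -88.4 w 0.0546 F [-0.2  0.5 -3.3] j6 0.54 tilt x [ 0.001  0.001 -1.   ]
rot units [ 0.01 -0.    0.  ]  dp units (after rot) [0.12 0.02 0.01]
```

View pics/w18z.png

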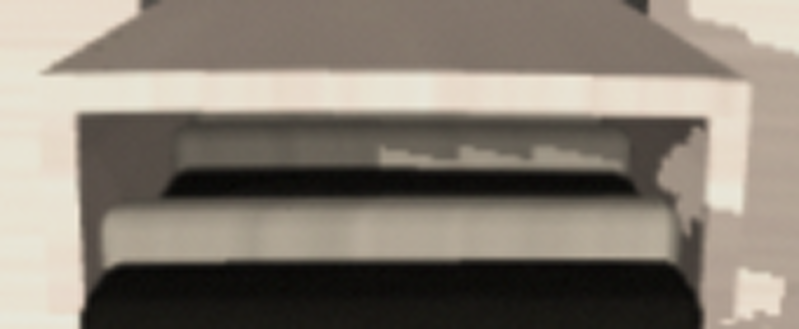

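Request:
apply_moves(dp=[[0.3,0.02,-0.04],[0.3,0,0],[0.3,0,0],[0.2,0,0],[0.2,0,0],[0,0,0]], rotation=[[0,0,0],[0,0,0],[0,0,0],[0,0,0],[0,0,0],[0,0,0]], gripper=[-1,-1,-1,-1,-1,-1])

```text
t: 54.0
tool_pos: [0.3942, 0.3098, 0.1067]
tcp_rot: [-0.01, -0.707, -0.01, 0.707]
wrist_force: [-1.3, -0.6, -0.8]
width: 0.0545
```

Request:
apply_moves(dp=[[0.2,0,0],[0.2,0,0],[0,0,0],[0,0,0]], rotation=[[0,0,0],[0,0,0],[0,0,0],[0,0,0]], gripper=[-1,-1,-1,-1])

```text
t: 54.5
tool_pos: [0.3944, 0.31, 0.0971]
tcp_rot: [0.01, 0.707, 0.01, -0.707]
wrist_force: [-0.8, -0.1, -0.2]
width: 0.0543
```

Request:
apply_moves(dp=[[0,0,0],[0,0,0],[0,0,0],[0,0,0],[0,0,0],[-0.4,0,0],[-0.8,0,0],[-0.9,0,0],[-0.9,0,0],[-0.9,0,0],[-0.9,0,0],[-0.3,0,0]], rotation=[[0,0,0],[0,0,0],[0,0,0],[0,0,0],[0,0,0],[0,0,0],[0,0,0],[0,0,0],[0,0,0],[0,0,0],[0,0,0],[0,0,0]], gripper=[0.2,0.4,0.6,1,1,1,1,1,1,1,1,1])

```text
t: 56.0
tool_pos: [0.3948, 0.3105, 0.2265]
tcp_rot: [0.009, 0.708, 0.011, -0.706]
wrist_force: [0.4, -0.1, -0.3]
width: 0.0855
```

```bash
python3 -c "
from h import *
s,d=snap('wrist','w19.png')
s,d=snap('scene','s19.png');np.savez('s19.npz',**d)
"
```

```text
(no output)
```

View pics/w19.png

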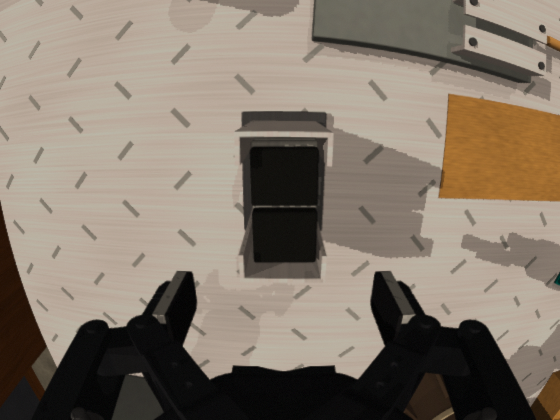

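View pics/s19.png

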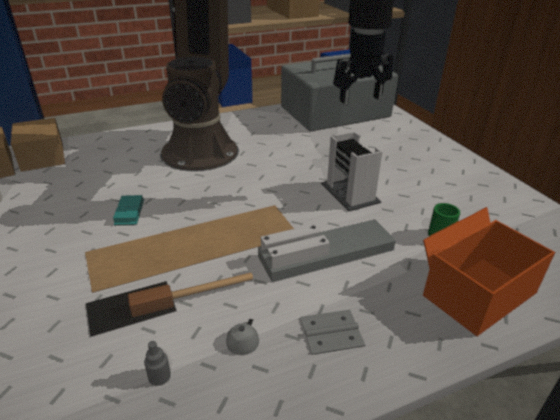

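```bash
python3 -c "
from h import *
s,d=snap('top','t20.png');np.savez('t20.npz',**d)
im=d['pixels'][:,:,::-1];cv2.imwrite('pics/t20z.png',cv2.resize(im[140:290,300:470],None,fx=4,fy=4,interpolation=cv2.INTER_CUBIC))
"
```

```text
(no output)
```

View pics/t20z.png

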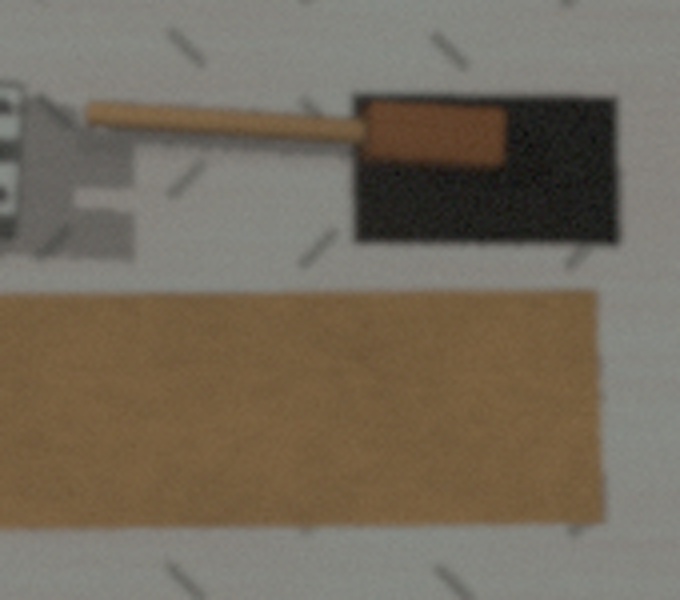

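```bash
python3 -c "
from h import *
d=dict(np.load('t20.npz'))
f=lambda u,v,z: onz(d,300+u/4,140+v/4,z)
print('handle',f(436,132,.037),'mat',np.mean([f(*p,.003) for p in [(356,95),(617,98),(356,242),(619,242)]],0),[f(*p,.003)[:2].round(4).tolist() for p in [(356,95),(617,98),(356,242),(619,242)]])
"
```

```text
handle [ 0.60531874 -0.26123431  0.037     ] mat [ 0.58783838 -0.30202613  0.003     ] [[0.6317, -0.2229], [0.632, -0.3814], [0.5428, -0.2224], [0.5447, -0.3814]]
```

```bash
python3 -c "
from h import *
a=cv2.imread('pics/s19.png')[120:220,310:400];b=cv2.imread('pics/w19.png')[90:300,210:360]
a=cv2.resize(a,(450,500),interpolation=cv2.INTER_CUBIC);b=cv2.resize(b,(350,490),interpolation=cv2.INTER_CUBIC)
o=np.zeros((500,800,3),np.uint8);o[:,:450]=a;o[:490,450:]=b;cv2.imwrite('pics/chk.png',o)
"
```

```text
(no output)
```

View pics/chk.png

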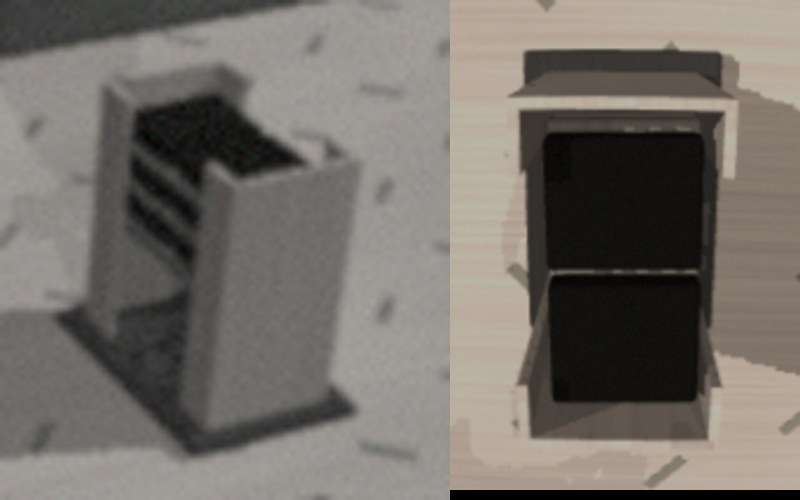

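Request:
apply_moves(dp=[[-0.4,0,0],[0,0,0],[0,0,0],[0,0,0],[0,0,0],[0,0,0]], rotation=[[0,0,0],[0,0,0],[0,0,0],[0,0,0],[0,0,0],[0,0,0]], gripper=[1,1,1,1,1,1])

```text
t: 56.9
tool_pos: [0.3943, 0.3099, 0.2345]
tcp_rot: [-0.01, -0.707, -0.01, 0.707]
wrist_force: [-0.3, 0.1, -0.3]
width: 0.0854
```

```bash
python3 -c "
from h import *
s,d=snap('scene','s21.png')
a=np.load('s19.npz')['pixels'].astype(int);print('dowel region change',np.abs(a-d['pixels'].astype(int))[270:320,90:260].mean())
print(hand_in())
"
```

```text
dowel region change 2.564941176470588
the job is handed in; nothing more can be done
None
```

The job is handed in at about 57 s. All three pads present (the lodged one and the two loose ones) are stacked in the dispenser, and the dowel is back on the mat.

I pushed the lodged pad out onto the ledge with the dowel and laid the dowel back. I then stacked the two loose pads, and the ledge pad last.

**Last checks:**
- **Pads:** the camera views show three pads stacked flat and roughly central, with the top pad below the rim. I estimate the platform sank more than 50 mm from the pad masses, but did not measure it.
- **Gripper:** it was open and clear above the dispenser.
- **Bystanders:** I never went near the bell, hinge, coupling or valve, and they looked in place.

**What went wrong or disagreed:**
- **First loose pad:** the first grasp closed on top of the pad, because the fingertips sit about 20 mm behind the reported TCP. I lowered the tool by that amount and the grasp worked.
- **Dowel:** it was knocked aside after I laid it back. Its handle centre measured 41 mm along and 17 mm across from the mat's centre, inside the 80 mm and 45 mm limits and still at the last look, so I left it.
- **Dispenser position:** the cameras disagreed by up to about 5 mm. I used the wrist view, and the pads went in without jamming.

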